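# Stand the reference tile on the reader and hold the enabling key half-way

## Task

Stand the framed reference tile upright on its short thin edge on the reader's stage, in the outlined rectangle with a white face towards the lens, and let go of it. Then press the key box's spring-loaded dead-man key with the fingertips to its middle position, about 10 mm down, and finish while still holding it there. Never push the key all the way down (that trips it), and leave everything else where it is.

Things in the scene. Friction and masses are not known exactly. Their poses are not given: they have to be found in the camera images.
- tile_mid (a point): centre of the reference tile, a flat block 100 x 60 x 24 mm (0.25 kg): grey plastic frame with a white ceramic inset on both broad faces. Its x runs along the 100 mm, y along the 60 mm, z through the 24 mm thickness. It starts lying flat on the rubber rest, so this point starts 42 mm above the bench. Either short end may be up and either white face may look at the lens
- tile: the same reference tile; origin at the centre of the broad face that starts underneath, axes as for tile_mid
- rest: fixed black rubber block, 50 mm (x) by 44 mm (y), 30 mm high, under the middle of the tile, so both ends of the tile overhang it by about 25 mm; origin at the centre of its underside on the bench
- reader: fixed optical reader: a grey base plate 10 mm thick, 110 mm wide (y), reaching from 50 mm before to 150 mm beyond its origin in its own x, with a white sensor head (45 x 74 mm, top 85 mm above the bench) on its far end; the head's lens face lies 100 mm beyond the origin and looks along the reader's -x. Origin on the bench under the stage's middle
- stage (a point): middle of the white rectangle outline (34 x 70 mm, long side along y) on top of the reader's plate, 10 mm above the bench; axes as the reader's, x towards the lens. The tile's centre belongs 50 mm above this point, its thickness along x and its 60 mm width along y
- key_box: fixed white box 100 mm (x) by 90 mm (y), 40 mm high, with a steel collar 48 mm across and 5 mm high in its middle, out of which the key's stem rises; origin at the centre of its underside
- key_top (a point): middle of the top of the dead-man key, a round black pad 42 mm across on a vertical steel stem in the middle of the key box; 81 mm above the bench when not pressed; it moves straight down with the key
- key (a joint): how far the key is pressed, in m: 0 released, 0.010 the middle position to hold, 0.020 fully down. A spring pushes it back: 4 N at the start of travel, 8 N at 0.010, 12 N fully down; no detent
- jar_a: sample jar, clear with a white cap, 42 mm across, 55 mm high, loose; origin at the centre of its underside; a bystander
- jar_b: sample jar, clear with a white cap, 42 mm across, 55 mm high, loose; origin at the centre of its underside; a bystander
- jar_c: sample jar, clear with a white cap, 42 mm across, 55 mm high, loose; origin at the centre of its underside; a bystander
- crucible: small open steel crucible, 40 mm across, 32 mm high, loose; origin at the centre of its underside; a bystander
- mouse: black computer mouse, about 77 x 60 x 32 mm, loose; origin on its underside; a bystander
- timer: white bench timer 35 x 70 x 30 mm, loose; origin at the centre of its underside; a bystander
- spatula: spatula with a black handle and a wide flat blade, 160 mm long, lying flat near the robot, loose; a bystander
There are look-alikes about, which are no part of the job. Of the things like the tile, leave any that is orange; of the rest the larger one is meant. Of the things like the key_box, leave any that is red; of the rest the smaller one is meant.

How it is judged:
By the outcome, as a careful person would: the job done as asked, in the order asked, and still so for the second after the job is handed in, while the arm keeps its last pose, push and grip.
It also fails if it takes over 54 s, if anything falls off the work surface, if the arm or the gripper's body presses on something with over 40 N, if the wrist force passes 120 N, or if a joint passes its speed limit or range.

## Robot

A 7-joint arm with a two-finger parallel gripper is mounted at the origin on the work surface. World frame = base frame: x ahead of the robot, y to its left, z up, the work surface at z = 0. Lengths are in m, angles in rad, forces in N, time in s.
With the tool pointing down it reaches from about 0.4 to 0.875 m from the base axis. Payload 6.5 kg.
Tool frame: the origin (TCP) lies midway between the tips of the shut fingers; the grasp point (between the pads) lies 19 mm behind it; z points along the fingers, y is the direction in which the jaws open and shut (so a half turn about z gives the same grasp; the last joint's range is limited). The gripper opens to 88 mm and grips with 3 to 60 N. Pads are 18 mm wide; open, the fingers measure 123 mm over their backs; the gripper's body (75 mm by 187 mm) begins 45 mm behind the grasp point.
Start: joints at [1.17, 0.536, -0.004, 1.538, 0.003, 1.067, -0.071], TCP at [0.214, -0.614, 0.239] pointing down, gripper open.
Joint ranges: [-2.7, 2.7], [-0.37, 2.16], [-1.27, 1.26], [0.24, 2.4], [-1.31, 4.45], [0.19, 1.91], [-2.76, 2.76]. Speed limits (rad/s): [2.39, 2.39, 3.14, 3.14, 3.14, 3.14, 3.14].

## Interface

Orientations are given as a rotation vector (axis times angle).
In Python, from bench import arm gives the robot as it stands.
- The arm moves only by the tool drive_tool, never from a script. Its argument "motion" is one flat list of numbers, 6 for each row, row after row: the shift along the tool's x, y, z in mm, then the turn, a rotation vector about the tool's x, y, z in degrees. In form: [x, y, z, ax, ay, az, x, y, z, ax, ay, az, ...]. A call has 1 to 12 rows; each row is the pose to reach, as a shift and turn from the pose commanded when the call began, along the tool's axes at that moment; what a row does not reach only later rows make up. A row lasts 1/10 s, in which the tool goes at most 50 mm and 8.59 degrees, less where a joint would pass 70% of its speed; a pose out of reach is approached as far as the arm can. A call with a gripper value outside its range is refused whole. "claw" is the opening, from 0 (shut) to 1 (fully open), set as the call begins (left out, the last holds). The fingers move at their own pace and stop on an object; "squeeze" is the grip in N (left out, the last holds). Time passes only in rows, so rows that repeat a pose let the fingers close. It gives the time, the measured TCP pose, the force and the opening at its end, in the units of the state.
- arm.read_state(): the state, without advancing time (a new reading comes with each control period).
- arm.camera(name): name is "side" or "top" or "wrist"; returns the picture (384x512x3 uint8, red, green, blue); there is no depth.
- arm.get_calibration(name): a dict with "fx", "fy", "cx", "cy" (pixels), "k1" (the pictures are not rectified: a ray, as slopes to the right and down, at radius r is drawn at 1 + k1 r^2 times it, then the intrinsics apply), "pose" (4x4, takes a point from camera to world coordinates); the wrist camera has in their place "tool_from_camera" (4x4, takes a point from camera to tool coordinates, whose origin is the TCP and whose axes are the flange's). Camera axes: x right, y down, z forward; pixel columns grow to the right and rows downward; lengths in m; the calibration is good to about 2 mm. A picture is of the moment at which its call begins: read the wrist's pose just before it. get_calibration takes no time and is no camera call.
- arm.sign_off(): hands the job in, once; it reports no verdict.
The state is a dict: "time": time; "qpos": joint angles; "joint_vel": joint speeds; "joint_efforts": joint torques, N m; "tcp_pos": TCP position; "orientation": TCP orientation; "wrist_force": force on the tool from outside, world axes, zero at the start; "moment": the same for the moment, N m; "grip_width": finger opening in m.
Only numpy, scipy, OpenCV 4.12 (cv2) and the standard library are available. Lean on these libraries where they do the work, as an engineer would, in place of code of your own. Each camera call takes 0.05 s, during which the arm holds its last target.

## Working session

There is one attempt and no reset: what is moved stays moved. The work goes in short steps, Python scripts to look and compute and a tool call to move; the robot and the scene stay as the last step left them, time stands still between calls to the robot, and variables do not carry over. Pictures are saved under pics/ and viewed, and the job is handed in when it is done.

Besides the shell and the picture viewer there is one more tool, called after ">>>" as name(argument=value, ...) on one line, values as JSON. drive_tool: Moves the arm, as the interface text tells. Its arguments: {"type":"object","properties":{"motion":{"type":"array"},"claw":{"type":"number"},"squeeze":{"type":"number"}},"required":["motion"]}

```bash
ls; mkdir -p pics; python3 - <<'E'
from bench import arm
import cv2
s=arm.read_state();print(s)
for n in("side","top","wrist"):
    print(n,arm.get_calibration(n))
    cv2.imwrite(f"pics/{n}0.png",cv2.cvtColor(arm.camera(n),cv2.COLOR_RGB2BGR))
E
```

```text
pics
{'time': 0.0, 'qpos': array([ 1.16980594,  0.53720592, -0.00443664,  1.53884344,  0.00260107,
        1.06731476, -0.07120528]), 'joint_vel': array([ 0.00043847,  0.00188497,  0.00131492,  0.00132142, -0.00133467,
        0.00187803, -0.00041521]), 'joint_efforts': array([-8.15838357e-04, -5.70979071e+01,  9.91400890e-01, -2.51600665e+01,
       -5.61220385e-02,  1.78754021e-02,  1.67653561e-04]), 'tcp_pos': array([ 0.21335204, -0.61333806,  0.23782492]), 'orientation': array([-3.09597227e+00, -5.23250548e-01,  6.63931906e-04]), 'wrist_force': array([1.0955424 , 0.72569707, 0.04974562]), 'moment': array([-0.05474894,  0.00296696, -0.00086398]), 'grip_width': 0.08796685088873188}
side {'fx': 427.731073437772, 'fy': 427.731073437772, 'cx': 245.4347795510756, 'cy': 193.86045697786514, 'k1': 0.023244921980260146, 'pose': array([[-0.88559062, -0.29877283,  0.35561783,  0.10712891],
       [-0.46442694,  0.57962476, -0.66958401,  0.83257434],
       [-0.00607139, -0.75813583, -0.65206841,  0.91539133],
       [ 0.        ,  0.        ,  0.        ,  1.        ]])}
top {'fx': 457.55156
[... 163 characters left out ...]
66,  0.29602449],
       [-0.99996987,  0.00693478, -0.00348929, -0.0287209 ],
       [ 0.00198686, -0.20587964, -0.9785753 ,  1.36384625],
       [ 0.        ,  0.        ,  0.        ,  1.        ]])}
wrist {'fx': 343.9562817717078, 'fy': 343.9562817717078, 'cx': 259.1485133717395, 'cy': 193.52034557267262, 'k1': -0.10577376062248174, 'tool_from_camera': array([[-7.87130431e-04, -9.51110301e-01, -3.08850411e-01,
         8.06602016e-02],
       [ 9.99999611e-01, -6.25718559e-04, -6.21669104e-04,
         1.01683920e-03],
       [ 3.98022454e-04, -3.08850780e-01,  9.51110423e-01,
        -1.46299501e-01],
       [ 0.00000000e+00,  0.00000000e+00,  0.00000000e+00,
         1.00000000e+00]])}
```

View pics/top0.png

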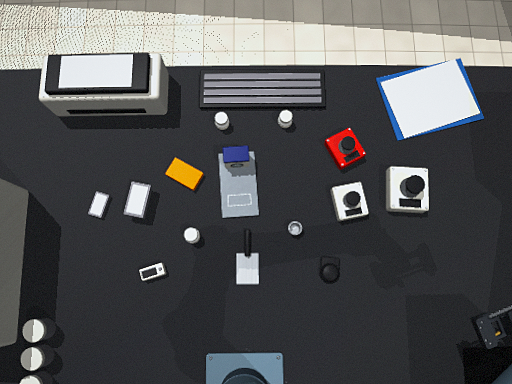

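View pics/side0.png

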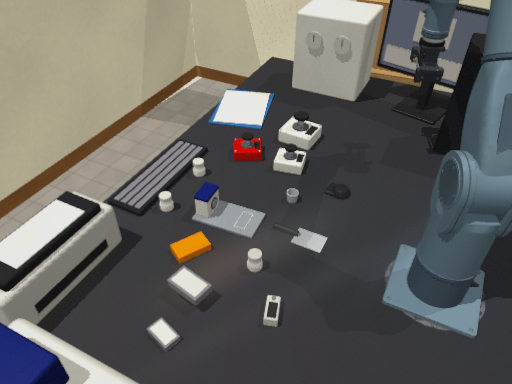

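View pics/wrist0.png

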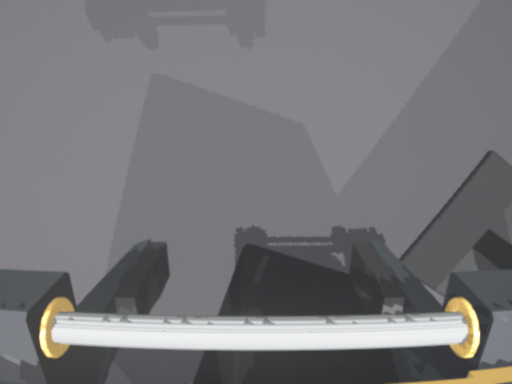

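```bash
cat > h.py <<'E'
import numpy as np,cv2
from scipy.spatial.transform import Rotation as R
def undist(c,uv):
    uv=np.atleast_2d(np.array(uv,float)); d=np.c_[(uv[:,0]-c["cx"])/c["fx"],(uv[:,1]-c["cy"])/c["fy"]]
    s=d.copy()
    for _ in range(30): s=d/(1+c["k1"]*(s**2).sum(1,keepdims=True))
    return s
def campose(c,st=None):
    if "pose" in c: return c["pose"]
    T=np.eye(4);T[:3,:3]=R.from_rotvec(st["orientation"]).as_matrix();T[:3,3]=st["tcp_pos"]
    return T@c["tool_from_camera"]
def rays(c,uv,st=None):
    s=undist(c,uv);T=campose(c,st)
    d=np.c_[s,np.ones(len(s))]@T[:3,:3].T
    return T[:3,3],d
def plane(c,uv,z,st=None):
    o,d=rays(c,uv,st); return o+d*((z-o[2])/d[:,2])[:,None]
def tri(obs): # list of (o,d)
    A=np.zeros((3,3));b=np.zeros(3)
    for o,d in obs:
        d=d/np.linalg.norm(d);P=np.eye(3)-np.outer(d,d);A+=P;b+=P@o
    p=np.linalg.solve(A,b)
    return p,[float(np.linalg.norm((np.eye(3)-np.outer(d,d)/(d@d))@(p-o))) for o,d in obs]
def proj(c,p,st=None):
    q=np.linalg.inv(campose(c,st))@np.append(p,1);s=q[:2]/q[2];s=s*(1+c["k1"]*(s@s))
    return s*[c["fx"],c["fy"]]+[c["cx"],c["cy"]]
E
python3 - <<'E'
import cv2
t=cv2.imread('pics/top0.png');s=cv2.imread('pics/side0.png')
a=cv2.resize(t[140:260,80:230],None,fx=5,fy=5,interpolation=cv2.INTER_CUBIC)[:600]
cv2.imwrite('pics/ct.png',a)
cv2.imwrite('pics/ct2.png',cv2.resize(t[130:290,200:440],None,fx=3.3,fy=3.3,interpolation=cv2.INTER_CUBIC)[:600,:800])
cv2.imwrite('pics/cs.png',cv2.resize(s[110:350,140:360],None,fx=2.5,fy=2.5,interpolation=cv2.INTER_CUBIC)[:600,:800])
E
```

```text
(no output)
```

View pics/ct.png

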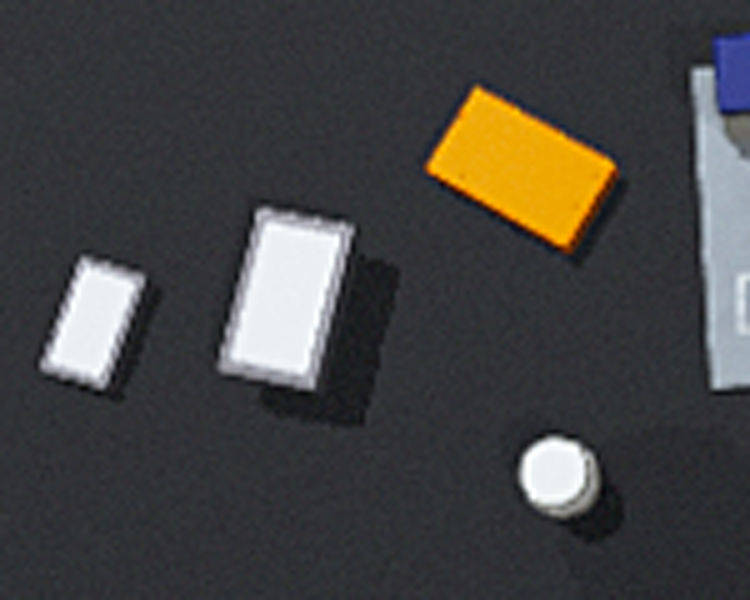

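View pics/ct2.png

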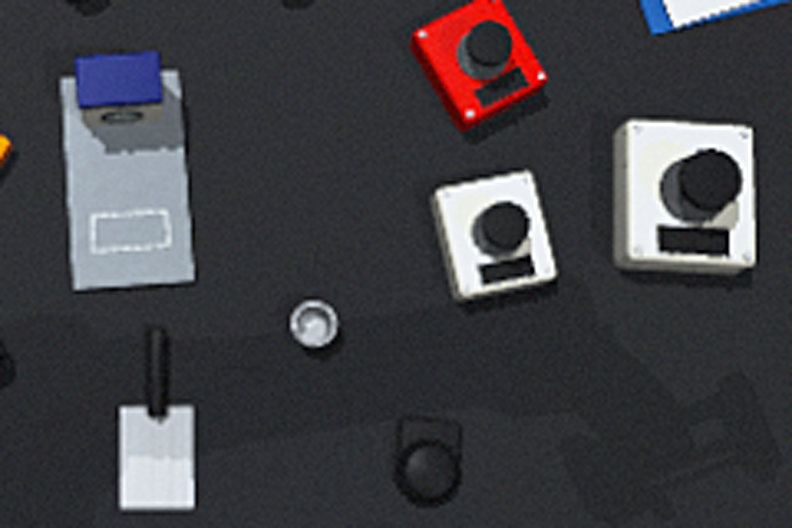

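View pics/cs.png

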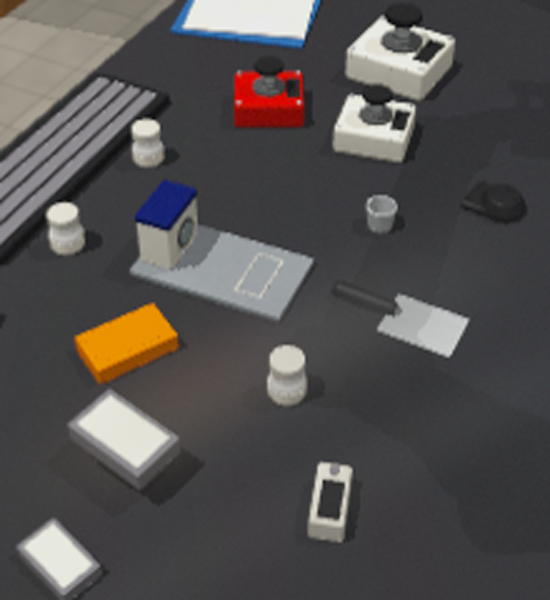

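Tile-like things in the top picture are the framed larger one (138,199), the framed smaller one (99,204) and the orange one (184,173). I choose (138,199). Key boxes are white small (350,201), white large (408,189) and red (346,147). I choose (350,201). The close crops confirm both choices. Now I measure.

```bash
python3 - <<'E'
from h import *
from bench import arm
ct=arm.get_calibration("top");cs=arm.get_calibration("side")
t=cv2.imread('pics/top0.png');s=cv2.imread('pics/side0.png')
def sub(im,x0,x1,y0,y1,thr,fn=None,up=4):
    c=cv2.resize(im[y0:y1,x0:x1],None,fx=up,fy=up,interpolation=cv2.INTER_CUBIC)
    m=fn(c) if fn else (cv2.cvtColor(c,cv2.COLOR_BGR2GRAY)>thr).astype(np.uint8)
    cs_,_=cv2.findContours(m,cv2.RETR_EXTERNAL,cv2.CHAIN_APPROX_NONE)
    k=max(cs_,key=cv2.contourArea)
    f=lambda p:(np.array(p,float)+.5)/up-.5+[x0,y0]
    return k,f
# tile inset white in top and side
res={}
for n,im,c,box in(("top",t,ct,(120,157,175,225)),("side",s,cs,(160,220,260,310))):
    for thr in(90,200):
        k,f=sub(im,*box,thr);r=cv2.minAreaRect(k);M=cv2.moments(k)
        cen=f([M['m10']/M['m00'],M['m01']/M['m00']]);res[n,thr]=cen
        q=cv2.approxPolyDP(k,0.04*cv2.arcLength(k,True),True)[:,0]
        P=plane(c,f(q),.054)
        print(n,thr,cen,f(q).tolist(),P.round(4).tolist(),[np.linalg.norm(P[i]-P[i-1]).round(4) for i in range(len(P))])
def tr(a,b):
    o,d=rays(ct,a);o2,d2=rays(cs,b);return tri([(o,d[0]),(o2,d2[0])])
print('tile inset ctr',tr(res['top',200],res['side',200]))
# key pad
dark=lambda c:(cv2.cvtColor(c,cv2.COLOR_BGR2GRAY)<60).astype(np.uint8)
k,f=sub(t,342,362,186,207,0,dark);(x,y),r=cv2.minEnclosingCircle(k);M=cv2.moments(k);a=f([M['m10']/M['m00'],M['m01']/M['m00']]);print('key top',a,r/4)
print(plane(ct,a,.081))
k,f=sub(s,282,304,142,158,0,dark);M=cv2.moments(k);b=f([M['m10']/M['m00'],M['m01']/M['m00']]);print(b,cv2.boundingRect(k))
print('key',tr(a,b),plane(cs,b,.081))
# stage outline
for n,im,c,box in(("top",t,ct,(224,256,188,212)),("side",s,cs,(228,262,205,242))):
    g=cv2.resize(im[box[2]:box[3],box[0]:box[1]],None,fx=4,fy=4,interpolation=cv2.INTER_CUBIC);g=cv2.cvtColor(g,cv2.COLOR_BGR2GRAY)
    print(n,np.percentile(g,[5,50,90,99]))
    m=(g>np.percentile(g,50)+18).astype(np.uint8)
    cc,_=cv2.findContours(m,cv2.RETR_EXTERNAL,cv2.CHAIN_APPROX_NONE);k=max(cc,key=cv2.contourArea)
    q=cv2.boxPoints(cv2.minAreaRect(k)); q=cv2.approxPolyDP(cv2.convexHull(k),.05*cv2.arcLength(k,True),True)[:,0]
    uv=(q+.5)/4-.5+[box[0],box[2]]
    M=cv2.moments(cv2.convexHull(k));cen=(np.array([M['m10'],M['m01']])/M['m00']+.5)/4-.5+[box[0],box[2]];res[n,'st']=cen
    P=plane(c,uv,.01);print(n,cen,uv.round(1).tolist(),P.round(4).tolist(),P.mean(0),plane(c,cen,.01))
print('stage',tr(res['top','st'],res['side','st']))
E
```

```text
top 90 [136.69528992 199.22761182] [[131.625, 181.125], [123.125, 213.125], [142.125, 217.375], [150.375, 185.375]] [[0.5984, 0.3277, 0.054], [0.5031, 0.3482, 0.054], [0.4903, 0.2919, 0.054], [0.5851, 0.2715, 0.054]] [np.float64(0.0578), np.float64(0.0975), np.float64(0.0577), np.float64(0.097)]
top 200 [136.6117003  199.07801286] [[133.125, 183.875], [125.625, 210.625], [140.125, 214.375], [147.375, 186.875]] [[0.59, 0.3229, 0.054], [0.5104, 0.3412, 0.054], [0.4991, 0.2981, 0.054], [0.5807, 0.2802, 0.054]] [np.float64(0.0437), np.float64(0.0817), np.float64(0.0445), np.float64(0.0835)]
side 90 [188.79863634 282.8216205 ] [[183.125, 265.125], [166.625, 279.875], [194.625, 300.625], [211.125, 284.625]] [[0.5889, 0.2724, 0.054], [0.5989, 0.3308, 0.054], [0.503, 0.3507, 0.054], [0.4923, 0.2922, 0.054]] [np.float64(0.0986), np.float64(0.0593), np.float64(0.0979), np.float64(0.0594)]
side 200 [188.90541575 281.96641976] [[183.625, 268.125], [171.125, 278.875], [194.375, 296.125], [206.625, 284.375]] [[0.5822, 0.28, 0.054], [0.5907, 0.3231, 0.054], [0.5106, 0.3401, 0.054], [0.5026, 0.2967,
[... 381 characters left out ...]
9144]), [0.0020406806354951405, 0.002040680635495251]) [[ 0.53942484 -0.3104561   0.081     ]]
top [164. 171. 197. 223.]
top [238.90406104 199.55637614] [[250.4, 193.6], [250.9, 204.1], [227.1, 205.9], [227.4, 194.4]] [[0.5672, -0.0222, 0.01], [0.535, -0.0235, 0.01], [0.5302, 0.0478, 0.01], [0.5654, 0.0472, 0.01]] [0.54942358 0.01231952 0.01      ] [[0.54921134 0.01242478 0.01      ]]
side [ 60. 159. 164. 188.]
side [246.35279244 223.59223835] [[250.4, 217.4], [242.6, 228.6]] [[0.5364, -0.0066, 0.01], [0.5349, 0.0467, 0.01]] [0.53564491 0.02004233 0.01      ] [[0.5348572 0.0228624 0.01     ]]
stage (array([ 0.54667707,  0.01129551, -0.00366381]), [0.005227472946679647, 0.005227472946679557])
```

```bash
cat >> h.py <<'E'
def pose(yaw,phi,rx=None):
    """tool x at angle yaw (deg) when down; phi pitches tool about tool y"""
    c,s=np.cos(np.radians(yaw)),np.sin(np.radians(yaw))
    x=np.array([c,s,0]);z=np.array([0,0,-1.]);M=np.c_[x,np.cross(z,x),z]
    return M@R.from_euler('y',phi,degrees=True).as_matrix()
def row(st,p,M):
    R0=R.from_rotvec(st["orientation"]).as_matrix()
    return (R0.T@(np.array(p)-st["tcp_pos"])*1000).round(1),np.degrees(R.from_matrix(R0.T@M).as_rotvec()).round(2)
def look(arm,n,f):
    st=arm.read_state();im=cv2.cvtColor(arm.camera(n),cv2.COLOR_RGB2BGR);cv2.imwrite(f,im);return st,im
E
python3 - <<'E'
from h import *
from bench import arm
st=arm.read_state()
print(row(st,[.537,-.314,.25],pose(90,0)))
E
```

```text
(array([ 404. , -176.5,  -11.8]), array([-7.000e-02, -4.000e-02, -7.081e+01]))
```

>>> drive_tool(motion=[40,-18,-1,0,0,-7,80,-36,-2,0,0,-15,125,-55,-4,0,0,-23,170,-74,-5,0,0,-31,215,-94,-6,0,0,-39,260,-114,-8,0,0,-47,305,-133,-9,0,0,-55,350,-153,-10,0,0,-62,385,-168,-11,0,0,-69,404,-176,-12,0,0,-71,404,-176,-12,0,0,-71,404,-176,-12,0,0,-71])

```text
time: 1.35
tcp_pos: [0.5361, -0.3165, 0.2503]
orientation: [-2.221, -2.221, 0.003]
wrist_force: [-0.3, -0.1, -0.2]
grip_width: 0.0878
```

```bash
python3 - <<'E'
from h import *
from bench import arm
st,im=look(arm,"wrist","pics/w1.png")
print(st['tcp_pos'],st['qpos'].round(2),st['wrist_force'],np.abs(st['joint_vel']).max())
import pickle;pickle.dump(st,open('w1.pkl','wb'))
# next: stage
print(row(st,[.549,.012,.20],pose(180,0)))
E
```

```text
[ 0.53606309 -0.3164777   0.25030833] [ 0.72  0.51 -0.37  1.59  0.2   1.09  0.3 ] [-0.29763618 -0.11191397 -0.16683017] 0.022907371538557337
(array([328.5,  12.9,  50. ]), array([-1.100e-01, -3.000e-02, -9.002e+01]))
```

View pics/w1.png

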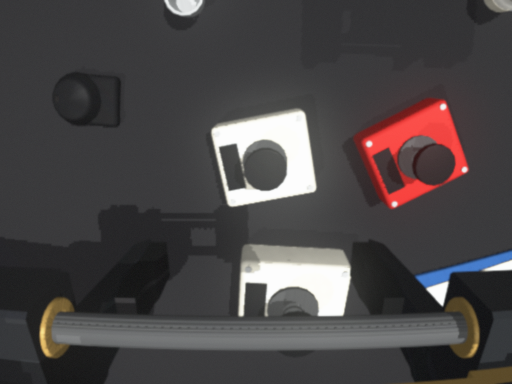

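The wrist picture shows the small white box with its key pad at about (265,165), the big white box below at (293,300) and the red one at (415,155). The choice stands. Next I look at the stage.

>>> drive_tool(motion=[30,1,4,0,0,-8,65,2,10,0,0,-16,105,4,16,0,0,-24,145,6,22,0,0,-32,185,8,28,0,0,-40,225,9,34,0,0,-48,260,10,40,0,0,-56,295,12,45,0,0,-64,315,13,48,0,0,-72,328,13,50,0,0,-80,328,13,50,0,0,-88,328,13,50,0,0,-90])

```text
time: 2.6
tcp_pos: [0.5489, 0.0107, 0.2002]
orientation: [0.006, -3.141, 0.002]
wrist_force: [-0.8, 0.2, 0.7]
grip_width: 0.0882
```

```bash
python3 - <<'E'
from h import *
from bench import arm
st,im=look(arm,"wrist","pics/w2.png")
print(st['tcp_pos'],st['qpos'].round(2),st['wrist_force'],np.abs(st['joint_vel']).max())
import pickle;pickle.dump(st,open('w2.pkl','wb'))
print(row(st,[.545,.311,.20],pose(168,0)))
E
```

```text
[0.54885503 0.01068909 0.20024877] [ 0.49  0.54 -0.79  1.81  0.45  0.99  1.09] [-0.79163492  0.21752274  0.66404408] 0.23276834180850128
(array([ 2.800e+00,  3.003e+02, -2.000e-01]), array([-0.09, -0.05, 12.2 ]))
```

View pics/w2.png

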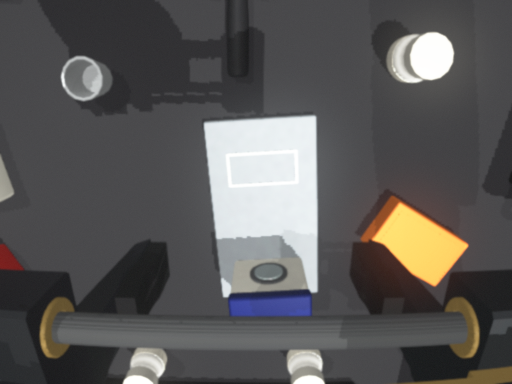

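```bash
python3 - <<'E'
from h import *
from bench import arm
import pickle
arm.camera("wrist");st,im=look(arm,"wrist","pics/w3.png")
print(st['tcp_pos'],np.abs(st['joint_vel']).max())
pickle.dump(st,open('w3.pkl','wb'))
c=arm.get_calibration("wrist");ct=arm.get_calibration("top")
def outline(im,box,thr,up=4):
    g=cv2.cvtColor(cv2.resize(im[box[2]:box[3],box[0]:box[1]],None,fx=up,fy=up,interpolation=cv2.INTER_CUBIC),cv2.COLOR_BGR2GRAY)
    m=(g>thr).astype(np.uint8)
    cc,_=cv2.findContours(m,cv2.RETR_EXTERNAL,cv2.CHAIN_APPROX_NONE);k=max(cc,key=lambda q:cv2.contourArea(cv2.convexHull(q)))
    k=cv2.convexHull(k);q=cv2.approxPolyDP(k,.04*cv2.arcLength(k,True),True)[:,0]
    M=cv2.moments(k);f=lambda p:(np.array(p,float)+.5)/up-.5+[box[0],box[2]]
    return f(q),f([M['m10']/M['m00'],M['m01']/M['m00']])
g=cv2.cvtColor(im,cv2.COLOR_BGR2GRAY)[155:182,235:292];print(np.percentile(g,[5,50,99]))
q,cen=outline(im,(218,306,142,195),235)
P=plane(c,q,.01,st);print(q.round(1).tolist(),P.round(4).tolist(),cen,plane(c,cen,.01,st))
for i in range(4):
    d=P[i]-P[i-1];print(np.linalg.norm(d).round(4),np.degrees(np.arctan2(d[1],d[0])).round(1))
o,d=rays(c,cen,st);o2,d2=rays(ct,[238.9,199.56]);print('tri',tri([(o,d[0]),(o2,d2[0])]))
# plate
q,cen=outline(im,(195,330,100,310),120)
print('plate',q.round(1).tolist(),plane(c,q,.01,st).round(4).tolist())
# key
st=pickle.load(open('w1.pkl','rb'));im=cv2.imread('pics/w1.png')
cr=im[105:212,205:320];cv2.imwrite('pics/k.png',cv2.resize(cr,None,fx=5,fy=5,interpolation=cv2.INTER_CUBIC))
g=cv2.cvtColor(cr,cv2.COLOR_BGR2GRAY)
E
```

```text
[0.54896539 0.01039028 0.20030742] 0.03671452348514022
[234. 237. 251.]
[[305.4, 141.6], [305.4, 194.4], [228.1, 186.6], [224.6, 155.1], [238.6, 141.6]] [[0.525, 0.055, 0.01], [0.5797, 0.057, 0.01], [0.5712, -0.0224, 0.01], [0.5384, -0.025, 0.01], [0.5249, -0.0108, 0.01]] [267.24050347 167.59067026] [[0.55129091 0.01749794 0.01      ]]
0.0657 90.0
0.0548 2.2
0.0799 -96.1
0.0329 -175.6
tri (array([0.54515804, 0.0143394 , 0.03352007]), [0.0026376203354640214, 0.002637620335464048])
plate [[314.9, 114.4], [317.9, 290.9], [224.4, 297.1], [203.4, 122.9]] [[0.4984, 0.0633, 0.01], [0.6966, 0.0766, 0.01], [0.7047, -0.0312, 0.01], [0.5064, -0.0447, 0.01]]
```

View pics/k.png

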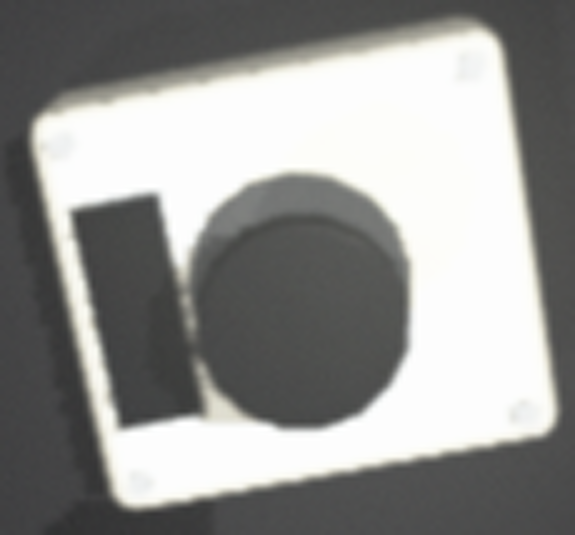

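```bash
python3 - <<'E'
from h import *
from bench import arm
import pickle
c=arm.get_calibration("wrist");ct=arm.get_calibration("top")
st=pickle.load(open('w3.pkl','rb'));im=cv2.imread('pics/w3.png')
x0,x1,y0,y1=216,308,143,196
up=6
g=cv2.cvtColor(cv2.resize(im[y0:y1,x0:x1],None,fx=up,fy=up,interpolation=cv2.INTER_CUBIC),cv2.COLOR_BGR2GRAY)
th=cv2.morphologyEx(g,cv2.MORPH_TOPHAT,np.ones((31,31)))
m=(th>8).astype(np.uint8)
cc,_=cv2.findContours(m,cv2.RETR_EXTERNAL,cv2.CHAIN_APPROX_NONE)
for k in sorted(cc,key=lambda q:-cv2.contourArea(q))[:3]:
    r=cv2.boundingRect(k);h=cv2.convexHull(k);M=cv2.moments(h)
    cen=(np.array([M['m10'],M['m01']])/M['m00']+.5)/up-.5+[x0,y0]
    q=cv2.approxPolyDP(h,.03*cv2.arcLength(h,True),True)[:,0];uv=(q+.5)/up-.5+[x0,y0]
    P=plane(c,uv,.01,st)
    print(r,cen,plane(c,cen,.01,st),P.round(4).tolist())
    o,d=rays(c,cen,st);o2,d2=rays(ct,[238.9,199.56]);print('tri',tri([(o,d[0]),(o2,d2[0])]))
st=pickle.load(open('w1.pkl','rb'))
kp=np.array([302,321.])/5+[205,105]-.4
print('key wrist',kp,plane(c,kp,.081,st))
o,d=rays(c,kp,st);o2,d2=rays(ct,[352.31,198.6]);print('tri',tri([(o,d[0]),(o2,d2[0])]))
for st in [pickle.load(open('w3.pkl','rb'))]: print(row(arm.read_state(),[.545,.311,.20],pose(168,0)))
E
```

```text
(59, 40, 439, 230) [262.21636859 168.08116237] [[0.55178972 0.01244575 0.01      ]] [[0.5333, 0.047, 0.01], [0.567, 0.0487, 0.01], [0.571, -0.022, 0.01], [0.5367, -0.0228, 0.01]]
tri (array([0.54231547, 0.01171698, 0.04770977]), [0.00045586427975469835, 0.00045586427975472725])
key wrist [265.  168.8] [[ 0.54055527 -0.31510558  0.081     ]]
tri (array([ 0.54082395, -0.32022345,  0.05766241]), [0.0007212105761931908, 0.000721210576192907])
(array([  4.6, 300.2,   0. ]), array([-0.08, -0.03, 11.89]))
```

>>> drive_tool(motion=[1,35,0,0,0,2,2,75,0,0,0,4,3,120,0,0,0,6,4,165,0,0,0,8,5,210,0,0,0,10,5,250,0,0,0,12,5,280,0,0,0,12,5,300,0,0,0,12,5,300,0,0,0,12,5,300,0,0,0,12])

```text
time: 3.75
tcp_pos: [0.5437, 0.3117, 0.2004]
orientation: [0.327, 3.124, -0.002]
wrist_force: [0.5, -0.3, -0.3]
grip_width: 0.088
```

```bash
python3 - <<'E'
from h import *
from bench import arm
import pickle
c=arm.get_calibration("wrist");ct=arm.get_calibration("top");cs=arm.get_calibration("side")
st,im=look(arm,"wrist","pics/w4.png");pickle.dump(st,open('w4.pkl','wb'))
print(st['tcp_pos'],st['qpos'].round(2),np.abs(st['joint_vel']).max())
g=cv2.cvtColor(cv2.resize(im,None,fx=2,fy=2,interpolation=cv2.INTER_CUBIC),cv2.COLOR_BGR2GRAY)
for thr in(100,225):
    m=(g>thr).astype(np.uint8);m[480:]=0
    cc,_=cv2.findContours(m,cv2.RETR_EXTERNAL,cv2.CHAIN_APPROX_NONE)
    for k in cc:
        if cv2.contourArea(k)<6000: continue
        M=cv2.moments(k);cen=np.array([M['m10'],M['m01']])/M['m00']/2-.25
        q=cv2.approxPolyDP(k,.04*cv2.arcLength(k,True),True)[:,0]/2-.25
        P=plane(c,q,.054,st)
        print(thr,cen.round(1),q.round(1).tolist(),P.round(4).tolist(),P.mean(0),plane(c,cen,.054,st))
        for i in range(len(P)):
            d=P[i]-P[i-1];print('  ',np.linalg.norm(d).round(4),np.degrees(np.arctan2(d[1],d[0])).round(1))
        o,d=rays(c,cen,st);o2,d2=rays(cs,[188.9,282.]);o3,d3=rays(ct,[136.6,199.08]);print('tri',tri([(o,d[0]),(o2,d2[0])]),tri([(o,d[0]),(o3,d3[0])]),tri([(o,d[0]),(o2,d2[0]),(o3,d3[0])]))
E
```

```text
[0.5436997  0.31165172 0.20038031] [-0.1   0.65 -0.72  1.61  0.47  1.07  0.41] 0.02718967726137876
100 [ 23.2 211.2] [[-0.2, 180.8], [-0.2, 239.2], [59.8, 239.2], [28.8, 174.2]] [[0.4953, 0.0691, 0.054], [0.5521, 0.0404, 0.054], [0.5645, 0.107, 0.054], [0.4961, 0.1023, 0.054]] [0.52697134 0.0797024  0.054     ] [[0.52919365 0.08074283 0.054     ]]
   0.0332 -91.5
   0.0636 -26.7
   0.0677 79.4
   0.0685 -176.0
tri (array([0.40345626, 0.47902261, 0.43823683]), [0.06566469546228482, 0.06566469546228489]) (array([0.49412545, 0.25555138, 0.26294769]), [0.010463884310015091, 0.010463884310015081]) (array([0.50333595, 0.29083659, 0.18743866]), [0.0758154644200129, 0.0862344739528336, 0.021692459831873418])
100 [261.9 178.6] [[293.8, 123.2], [225.8, 125.2], [228.2, 231.8], [292.8, 230.8]] [[0.5039, 0.3491, 0.054], [0.4936, 0.2926, 0.054], [0.5896, 0.2716, 0.054], [0.601, 0.3306, 0.054]] [0.54702489 0.31095839 0.054     ] [[0.54582434 0.31282259 0.054     ]]
   0.0989 169.2
   0.0574 -100.3
   0.0982 -12.3
   0.0601 79.0
tri (array([0.5445223 , 0.31282458, 0.05720045]), [0.000436221774307714
[... 2121 characters left out ...]
0.05432823]), [0.0036416567997047252, 0.001162756763612517, 0.002484327067163373])
225 [385.4 138. ] [[374.8, 102.2], [360.2, 169.8], [397.8, 173.2], [409.8, 108.2]] [[0.5001, 0.4192, 0.054], [0.5558, 0.3996, 0.054], [0.5659, 0.4328, 0.054], [0.5108, 0.4487, 0.054]] [0.53315133 0.42505008 0.054     ] [[0.53209174 0.4248034  0.054     ]]
   0.0313 -109.9
   0.059 -19.4
   0.0347 73.0
   0.0574 163.9
tri (array([0.49613414, 0.38247347, 0.17094243]), [0.00934245711066108, 0.009342457110661067]) (array([0.29678809, 0.02665408, 1.20779419]), [0.03244471035613661, 0.03244471035613667]) (array([0.52020223, 0.34741567, 0.1212074 ]), [0.052734600251725196, 0.007949457699505651, 0.054387879441444034])
```

View pics/w4.png

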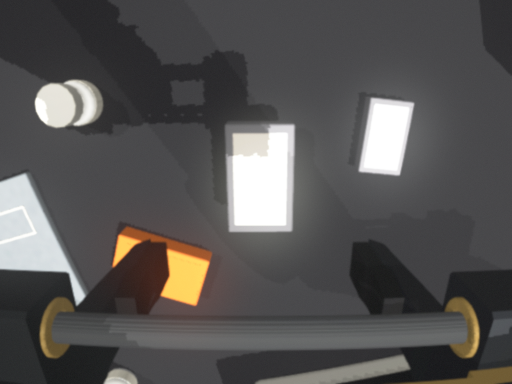

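```bash
python3 - <<'E'
from h import *
from bench import arm
st=arm.read_state();M=pose(168,40)
G=np.array([.546,.311,.042])
for b in(.13,.0): print(row(st,G+(.019-b)*M[:,2],M), G+(.019-b)*M[:,2])
E
```

```text
(array([-73.3,   0.6,  73.4]), array([-1.000e-01,  4.002e+01, -2.000e-02])) [0.61579027 0.29616562 0.12703093]
(array([ 10.3,   0.8, 172.9]), array([-1.000e-01,  4.002e+01, -2.000e-02])) [0.53405392 0.31353922 0.02744516]
```

>>> drive_tool(motion=[-15,0,10,0,8,0,-30,0,25,0,16,0,-45,0,40,0,24,0,-60,0,55,0,32,0,-73,1,73,0,40,0,-73,1,73,0,40,0,-73,1,73,0,40,0], claw=1)

```text
time: 4.5
tcp_pos: [0.6146, 0.2973, 0.1244]
orientation: [-0.256, -2.429, -0.09]
wrist_force: [0.2, 1.0, 1.7]
grip_width: 0.088
```

```bash
python3 - <<'E'
from h import *
from bench import arm
st=arm.read_state();M=pose(168,40)
print(st['tcp_pos'],st['qpos'].round(2))
G=np.array([.546,.311,.042])
print(row(st,G+(.019)*M[:,2],M))
look(arm,"wrist","pics/w5.png");look(arm,"side","pics/s5.png")
E
```

```text
[0.61464821 0.29734104 0.12437104] [-0.08  1.22 -0.73  0.85  0.21  1.75  0.76]
(array([  0.2,  -0.6, 127.1]), array([-0.12, -0.19, -0.08]))
```

View pics/s5.png

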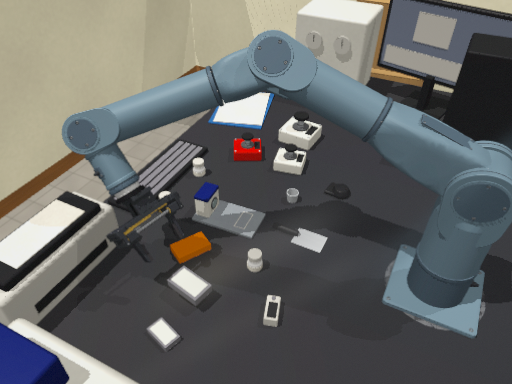

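View pics/w5.png

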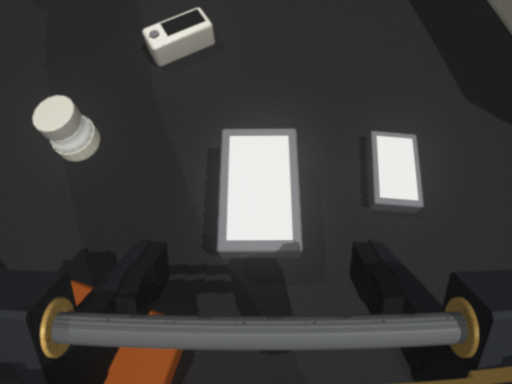

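>>> drive_tool(motion=[0,0,30,0,0,0,0,0,65,0,0,0,0,0,95,0,0,0,0,0,115,0,0,0,0,0,127,0,0,0,0,0,127,0,0,0,0,0,127,0,0,0])

```text
time: 5.3
tcp_pos: [0.5364, 0.3161, 0.0329]
orientation: [-0.252, -2.436, -0.093]
wrist_force: [-0.6, 0.1, 0.6]
grip_width: 0.088
```

```bash
python3 - <<'E'
from h import *
from bench import arm
st=arm.read_state();M=pose(168,40)
print(st['tcp_pos'],st['qpos'].round(2),st['wrist_force'])
G=np.array([.546,.311,.042])
print(row(st,G+(.019)*M[:,2],M))
look(arm,"wrist","pics/w6.png");look(arm,"side","pics/s6.png")
E
```

```text
[0.53644679 0.31607678 0.03294921] [-0.05  1.23 -0.74  1.14  0.23  1.47  0.72] [-0.58801266  0.05357498  0.62678772]
(array([-2.1, -3. ,  5.4]), array([-0.05,  0.21,  0.19]))
```

View pics/w6.png

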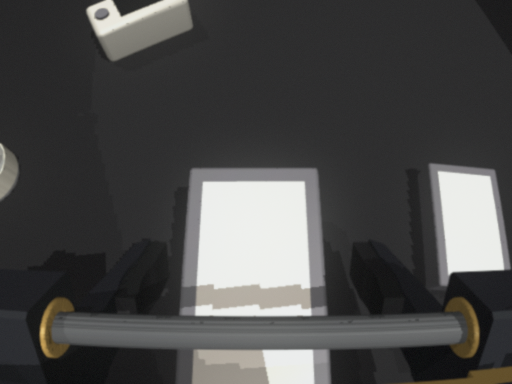

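```bash
python3 - <<'E'
from h import *
from bench import arm
st=arm.read_state();M=pose(168,40)
print(st['tcp_pos'],st['joint_vel'].round(3),st['wrist_force'])
G=np.array([.546,.311,.042])
print(row(st,G+(.019)*M[:,2],M))
E
```

```text
[0.53663611 0.31601343 0.0321652 ] [-0.     0.014  0.003 -0.002  0.001 -0.002 -0.001] [-0.07493492 -0.44941048  0.06307454]
(array([-1.5, -3. ,  4.9]), array([-0.02,  0.17,  0.15]))
```

>>> drive_tool(motion=[-1,-2,3,0,0,0,-1.5,-3,5,0,0,0,-1.5,-3,5,0,0,0])

```text
time: 5.7
tcp_pos: [0.5323, 0.313, 0.0252]
orientation: [-0.252, -2.432, -0.091]
wrist_force: [-0.6, 0.4, -0.1]
grip_width: 0.0878
```

>>> drive_tool(motion=[0,0,0,0,0,0,0,0,0,0,0,0,0,0,0,0,0,0,0,0,0,0,0,0,0,0,0,0,0,0,0,0,0,0,0,0,0,0], claw=0, squeeze=30)

```text
invalid input at $.motion: expected a multiple of 6 numbers
```

>>> drive_tool(motion=[0,0,0,0,0,0,0,0,0,0,0,0,0,0,0,0,0,0,0,0,0,0,0,0,0,0,0,0,0,0,0,0,0,0,0,0], claw=0, squeeze=30)

```text
time: 6.3
tcp_pos: [0.5324, 0.3135, 0.0256]
orientation: [-0.252, -2.433, -0.092]
wrist_force: [0.6, 2.2, -0.0]
grip_width: 0.0598
```

```bash
python3 - <<'E'
from h import *
from bench import arm
st=arm.read_state();M=pose(168,40)
print(st['tcp_pos'],st['wrist_force'],st['grip_width'])
print(row(st,[.546,.311,.042]+(.019)*M[:,2],M))
# lift target: straight up 120, keep
R0=R.from_rotvec(st["orientation"]).as_matrix();print('up100',R0.T@[0,0,100])
E
```

```text
[0.53242675 0.31352636 0.02563508] [ 0.63804178  2.20636427 -0.02092906] 0.05982436046849108
(array([-0.1,  0.3, -2.4]), array([-0.1 ,  0.  ,  0.15]))
up100 [ 6.42736750e+01  2.83081239e-02 -7.66087065e+01]
```

>>> drive_tool(motion=[16,0,-19,0,0,0,42,0,-50,0,0,0,64,0,-77,0,0,0,77,0,-92,0,0,0,77,0,-92,0,0,0])

```text
time: 6.8
tcp_pos: [0.5337, 0.314, 0.1479]
orientation: [-0.251, -2.436, -0.094]
wrist_force: [0.4, 1.2, -2.7]
grip_width: 0.0595
```

```bash
python3 - <<'E'
from h import *
from bench import arm
look(arm,"side","pics/s7.png")
st=arm.read_state()
print(st['tcp_pos'],st['wrist_force'],st['grip_width'])
R0=R.from_rotvec(st["orientation"]).as_matrix()
off=np.array([0,0,-.0214]);C=st['tcp_pos']+R0@off;print('tile ctr',C)
for i in range(1,13):
    f=i/12; M=pose(168+15.85*f,40-90*f); c=C*(1-f)+f*np.array([.551,.0125,.165]); c[2]=C[2]+(.165-C[2])*f
    c2=C.copy();c2[2]=.165
    p,a=row(st,c2-M@off,M);print(i,p,a, c)
E
```

```text
[0.53293843 0.31317184 0.14548871] [ 1.00843954 -0.56856556 -3.91309595] 0.05954696756923557
tile ctr [0.54637376 0.31036025 0.16190659]
1 [-0.8 -0.2 -2.6] [ 0.67 -7.4  -0.92] [0.54675928 0.28553856 0.16216437]
2 [-3.5 -0.4 -3.1] [  1.32 -14.9   -2.08] [0.5471448  0.26071688 0.16242216]
3 [-6.2 -0.4 -4. ] [  1.83 -22.39  -3.33] [0.54753032 0.23589519 0.16267994]
4 [-8.7 -0.3 -5.2] [  2.18 -29.88  -4.68] [0.54791584 0.2110735  0.16293773]
5 [-11.   -0.1  -6.8] [  2.37 -37.36  -6.09] [0.54830136 0.18625181 0.16319551]
6 [-13.1   0.3  -8.6] [  2.38 -44.83  -7.58] [0.54868688 0.16143013 0.16345329]
7 [-14.9   0.7 -10.7] [  2.23 -52.29  -9.12] [0.5490724  0.13660844 0.16371108]
8 [-16.4   1.3 -13. ] [  1.88 -59.73 -10.71] [0.54945792 0.11178675 0.16396886]
9 [-17.6   2.  -15.4] [  1.34 -67.15 -12.33] [0.54984344 0.08696506 0.16422665]
10 [-18.4   2.8 -18. ] [  0.6  -74.56 -13.98] [0.55022896 0.06214338 0.16448443]
11 [-18.9   3.6 -20.7] [ -0.35 -81.93 -15.65] [0.55061448 0.03732169 0.16474222]
12 [-18.9   4.4 -23.3] [ -1.53 -89.29 -17.32] [0.551  0.0125 0.165 ]
```

View pics/s7.png

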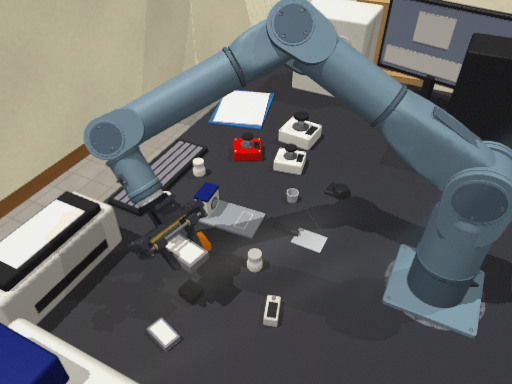

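Tile lifted (white face at (185,248)), with the empty rest at (190,292). Next I turn it in the air.

>>> drive_tool(motion=[-1,0,-2,0.7,-7.4,-0.9,-3.5,-0.4,-3,1.3,-14.9,-2.1,-6,-0.4,-4,1.8,-22.4,-3.3,-8.7,-0.3,-5,2.2,-29.9,-4.7,-11,0,-6.8,2.4,-37.4,-6.1,-13,0.3,-8.6,2.4,-44.8,-7.6,-15,0.7,-10.7,2.2,-52.3,-9.1,-16.4,1.3,-13,1.9,-59.7,-10.7,-17.6,2,-15.4,1.3,-67.2,-12.3,-18.4,2.8,-18,0.6,-74.6,-14,-18.9,3.6,-20.7,-0.4,-81.9,-15.7,-18.9,4.4,-23.3,-1.5,-89.3,-17.3])

```text
time: 8.05
tcp_pos: [0.5612, 0.3057, 0.1467]
orientation: [-0.046, 2.405, -0.005]
wrist_force: [0.4, -0.8, -2.7]
grip_width: 0.0599
```

```bash
python3 - <<'E'
from h import *
from bench import arm
look(arm,"side","pics/s8.png")
st=arm.read_state()
print(st['tcp_pos'],st['wrist_force'],st['grip_width'],st['qpos'].round(2),np.abs(st['joint_vel']).max())
R0=R.from_rotvec(st["orientation"]).as_matrix()
off=np.array([0,0,-.0214]);C=st['tcp_pos']+R0@off;print('tile ctr',C)
M=pose(183.85,-50)
print(row(st,np.array([.551,.0125,.165])-M@off,M))
E
```

```text
[0.55895806 0.30662007 0.14504297] [-2.7523375   1.31924436 -4.83848589] 0.05959377276442588 [-0.61  0.53 -0.26  2.14  1.74  0.64 -0.77] 0.5312581137833886
tile ctr [0.54455817 0.30634726 0.16087107]
(array([   0.4, -293.2,   -2.7]), array([-1.91, -7.72, -0.61]))
```

View pics/s8.png

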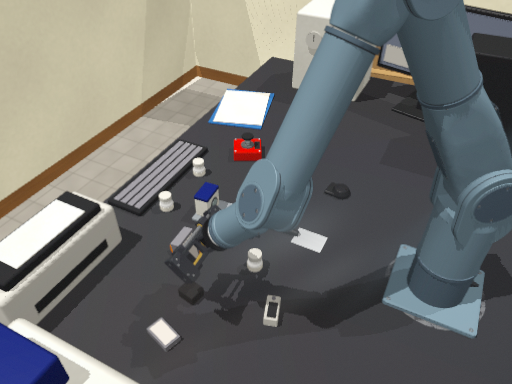

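>>> drive_tool(motion=[0,0,0,0,0,0,0,0,0,0,0,0])

```text
time: 8.3
tcp_pos: [0.5624, 0.3058, 0.1475]
orientation: [-0.043, 2.408, -0.007]
wrist_force: [-0.1, 0.2, -2.7]
grip_width: 0.0598
```

```bash
python3 - <<'E'
from h import *
from bench import arm
st=arm.read_state()
print(st['tcp_pos'],st['wrist_force'],st['grip_width'],st['qpos'].round(2),np.abs(st['joint_vel']).max())
R0=R.from_rotvec(st["orientation"]).as_matrix()
off=np.array([0,0,-.0214])
M=pose(183.85,-50)
print(row(st,np.array([.551,.0125,.165])-M@off,M))
E
```

```text
[0.56242973 0.30577387 0.14753609] [-0.05429319  0.22229555 -2.67448926] 0.05975958490695807 [-0.6   0.53 -0.27  2.13  1.71  0.63 -0.74] 0.021183518140798118
(array([   3.5, -292.2,   -1.5]), array([-2.23, -8.03, -0.83]))
```

>>> drive_tool(motion=[0,-25,0,-0.5,-2,0,1,-60,0,-1,-4,-0.4,1,-100,0,-1.5,-6,-0.6,2,-140,-1,-2.2,-8,-0.8,2,-180,-1,-2.2,-8,-0.8,3,-220,-1,-2.2,-8,-0.8,3.5,-255,-1.5,-2.2,-8,-0.8,3.5,-280,-1.5,-2.2,-8,-0.8,3.5,-292,-1.5,-2.2,-8,-0.8,3.5,-292,-1.5,-2.2,-8,-0.8,3.5,-292,-1.5,-2.2,-8,-0.8])

```text
time: 9.4
tcp_pos: [0.5809, 0.0299, 0.136]
orientation: [-0.061, 2.285, 0.044]
wrist_force: [1.4, -0.2, -2.4]
grip_width: 0.0601
```

```bash
python3 - <<'E'
from h import *
from bench import arm
look(arm,"side","pics/s9.png");look(arm,"wrist","pics/w9.png");look(arm,"top","pics/t9.png")
st=arm.read_state()
print(st['tcp_pos'],st['wrist_force'],st['grip_width'],st['qpos'].round(2),np.abs(st['joint_vel']).max())
off=np.array([0,0,-.0214])
M=pose(183.85,-50)
for z in(.165,.08,.062): print(row(st,np.array([.551,.0125,z])-M@off,M))
im=cv2.imread('pics/s9.png');cv2.imwrite('pics/s9c.png',cv2.resize(im[120:290,150:350],None,fx=3.5,fy=3.5,interpolation=cv2.INTER_CUBIC))
E
```

```text
[0.58346491 0.02517894 0.14198576] [-0.92871821  0.84947439 -2.53473378] 0.059833737729273535 [ 0.86  0.99 -1.27  2.39  2.39  1.01 -0.36] 0.1253268737532724
(array([  3.8, -10.7, -18.7]), array([-0.66, -0.32, -0.48]))
(array([ 68.6, -10.6,  36.3]), array([-0.66, -0.32, -0.48]))
(array([ 82.3, -10.6,  47.9]), array([-0.66, -0.32, -0.48]))
```

View pics/s9c.png

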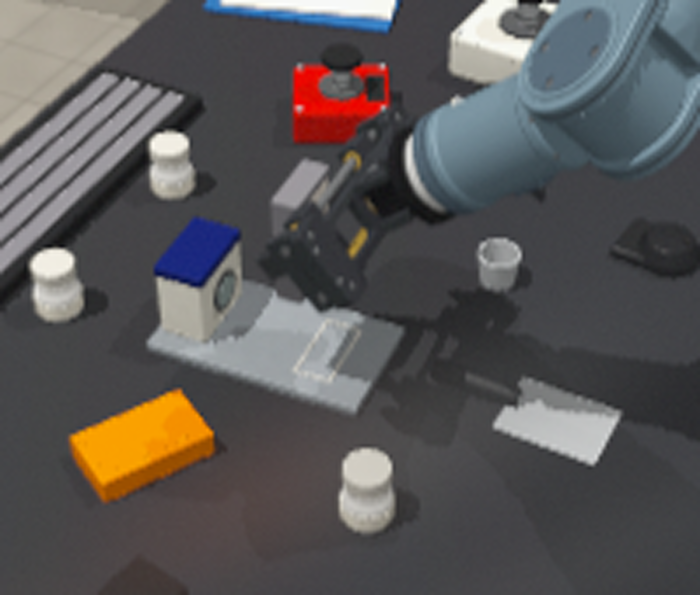

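View pics/w9.png

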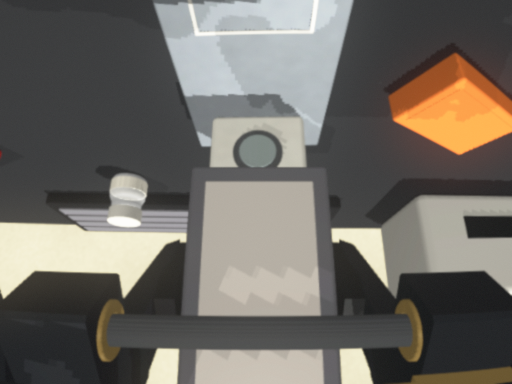

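View pics/t9.png

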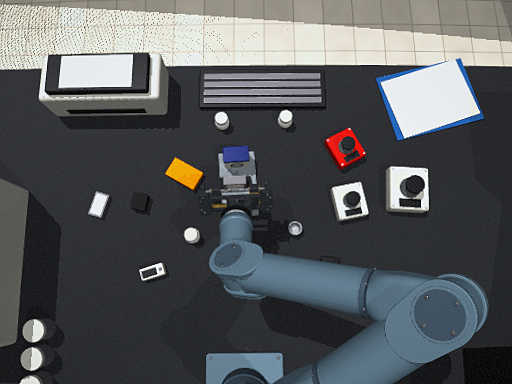

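>>> drive_tool(motion=[0,0,0,0,0,0,0,0,0,0,0,0,0,0,0,0,0,0])

```text
time: 9.85
tcp_pos: [0.5817, 0.0354, 0.1424]
orientation: [-0.08, 2.272, 0.038]
wrist_force: [0.2, -0.8, -2.7]
grip_width: 0.0599
```

```bash
python3 - <<'E'
from h import *
from bench import arm
st=arm.read_state()
print(st['tcp_pos'],st['wrist_force'],st['grip_width'],st['qpos'].round(3),np.abs(st['joint_vel']).max())
off=np.array([0,0,-.0214])
M=pose(183.85,-50)
for z in(.165,.08,.062): print(row(st,np.array([.551,.0125,z])-M@off,M))
E
```

```text
[0.58171679 0.03537675 0.14239154] [ 0.22296063 -0.77521203 -2.66181163] 0.059869541022615755 [ 0.841  0.989 -1.267  2.395  2.392  1.015 -0.368] 0.0065742195659457305
(array([  3.5, -20.7, -17.8]), array([ 0.2 , -0.22,  0.09]))
(array([ 68.4, -20.8,  37. ]), array([ 0.2 , -0.22,  0.09]))
(array([ 82.1, -20.8,  48.7]), array([ 0.2 , -0.22,  0.09]))
```

```bash
cat > kin.py <<'E'
from h import *
import pickle,itertools
from scipy.optimize import least_squares
AX='zyzyzyz'
def fk(q,p,sg):
    T=R.from_euler('z',p[0]);x=np.array([0,0,0.]);t=p[1:].reshape(8,3)
    for i in range(7):
        x=x+T.apply(t[i]);T=T*R.from_euler(AX[i],sg[i]*q[i])
    return x+T.apply(t[7]),T
E
python3 - <<'E'
from kin import *
from bench import arm
D=[]
for f in('w1','w2','w3','w4'):
    s=pickle.load(open(f+'.pkl','rb'));D.append((s['qpos'],s['tcp_pos'],s['orientation'],1))
s=arm.read_state();D.append((s['qpos'],s['tcp_pos'],s['orientation'],1))
D.append(([ 1.16980594,  0.53720592, -0.00443664,  1.53884344,  0.00260107,1.06731476, -0.07120528],[ 0.21335204, -0.61333806,  0.23782492],[-3.09597227e+00, -5.23250548e-01,  6.63931906e-04],1))
D.append(([-0.08,1.22,-0.73,0.85,0.21,1.75,0.76],[0.61464821,0.29734104,0.12437104],[-0.256,-2.429,-0.09],.3))
D.append(([-0.05,1.23,-0.74,1.14,0.23,1.47,0.72],[0.53644679,0.31607678,0.03294921],[-.252,-2.436,-.093],.3))
D.append(([-0.6,0.53,-0.27,2.13,1.71,0.63,-0.74],[0.56242973,0.30577387,0.14753609],[-0.043,2.408,-0.007],.3))
best=[]
from itertools import product
for sg in product([1,-1],repeat=7):
    if sg[1]<0: continue
    # orientation only: base yaw and end yaw
    def f(v):
        r=[]
        for q,x,o,w in D:
            T=R.from_euler('z',v[0])
            for i in range(7):T=T*R.from_euler(AX[i],sg[i]*q[i])
            T=T*R.from_euler('z',v[1]);r.append((T.inv()*R.from_rotvec(o)).as_rotvec())
        return np.ravel(r)
    for y0,y1 in product([0.1,1.6,3.1,4.7],[0,1.6,3.1,4.7]):
        s=least_squares(f,[y0,y1],max_nfev=15);best.append((s.cost,sg,s.x.tolist()))
best.sort(key=lambda b:b[0]);print(best[:4])
E
```

```text
[(np.float64(5.51454757367933e-05), (-1, 1, -1, 1, -1, 1, -1), [-0.0003598996137896628, 1.5698412038455467]), (np.float64(5.51454757367939e-05), (-1, 1, -1, 1, -1, 1, -1), [-0.00035989994826556785, 1.5698412035094966]), (np.float64(5.5145475736794185e-05), (-1, 1, -1, 1, -1, 1, -1), [-0.0003598995855348313, 1.5698412038680978]), (np.float64(5.514547573679475e-05), (-1, 1, -1, 1, -1, 1, -1), [6.282825407502477, 1.5698412037821643])]
```

```bash
cat >> kin.py <<'E'
SG=(-1,1,-1,1,-1,1,-1)
def data():
    from bench import arm
    D=[]
    for f in('w1','w2','w3','w4'):
        s=pickle.load(open(f+'.pkl','rb'));D.append((s['qpos'],s['tcp_pos'],s['orientation'],1))
    s=arm.read_state();D.append((s['qpos'],s['tcp_pos'],s['orientation'],1))
    D.append(([ 1.16980594,  0.53720592, -0.00443664,  1.53884344,  0.00260107,1.06731476, -0.07120528],[ 0.21335204, -0.61333806,  0.23782492],None,1))
    D.append(([-0.08,1.22,-0.73,0.85,0.21,1.75,0.76],[0.61464821,0.29734104,0.12437104],None,.3))
    D.append(([-0.05,1.23,-0.74,1.14,0.23,1.47,0.72],[0.53644679,0.31607678,0.03294921],None,.3))
    D.append(([-0.6,0.53,-0.27,2.13,1.71,0.63,-0.74],[0.56242973,0.30577387,0.14753609],None,.3))
    return D
def fit():
    D=data()
    def f(v):
        r=[w*1000*(fk(q,np.r_[0,v],SG)[0]-x) for q,x,o,w in D]
        return np.r_[np.ravel(r),v*2]
    v0=np.zeros((8,3));v0[1,2]=.36;v0[3,2]=.47;v0[5,2]=.47;v0[7,2]=.3
    s=least_squares(f,v0.ravel());return np.r_[0,s.x],s.fun[:27]
LO=np.array([-2.7,-.37,-1.27,.24,-1.31,.19,-2.76]);HI=np.array([2.7,2.16,1.26,2.4,4.45,1.91,2.76])
def ik(P,p,M,q0,m=.03):
    Mr=R.from_matrix(M)
    def f(q):
        x,T=fk(q,P,SG);T=T*R.from_euler('z',np.pi/2)
        return np.r_[(x-p)*10,(T.inv()*Mr).as_rotvec(),1e-4*(q-q0)]
    return least_squares(f,np.clip(q0,LO+m+1e-3,HI-m-1e-3),bounds=(LO+m,HI-m),max_nfev=200)
E
python3 - <<'E'
from kin import *
from bench import arm
P,res=fit();np.save('P.npy',P);print(P[1:].reshape(8,3).round(3));print(res.reshape(-1,3).round(1).tolist())
off=np.array([0,0,-.0214]);rng=np.random.default_rng(0)
qn=arm.read_state()['qpos']
for phi in(-50,-40,-30):
  M=pose(183.85,phi)
  for z in(.165,.10,.06):
    p=np.array([.551,.0125,z])-M@off
    sols=[]
    for k in range(25):
        s=ik(P,p,M,rng.uniform(LO,HI) if k else qn)
        if np.abs(s.fun[:6]).max()<3e-3: sols.append(s.x)
    sols.sort(key=lambda q:np.linalg.norm(q-qn))
    print(phi,z,len(sols),[q.round(2).tolist() for q in sols[:4]])
E
```

```text
[[ 0.     0.001  0.177]
 [ 0.003 -0.013  0.177]
 [-0.003 -0.013  0.251]
 [-0.001 -0.011  0.251]
 [-0.    -0.011  0.221]
 [ 0.002  0.001  0.221]
 [-0.008  0.001  0.166]
 [ 0.001  0.     0.166]]
[[-0.1, 0.2, -0.3], [0.0, -0.0, -0.0], [0.0, -0.0, -0.0], [-0.0, 0.1, 0.0], [-0.0, -0.0, 0.0], [0.0, -0.1, 0.2], [0.2, -0.7, -0.2], [-0.2, 0.2, 0.1], [0.1, -0.1, 0.4]]
-50 0.165 0 []
-50 0.1 0 []
-50 0.06 0 []
-40 0.165 18 [[0.88, 0.79, -1.24, 2.33, 2.07, 0.74, -0.2], [0.88, 0.79, -1.24, 2.33, 2.07, 0.74, -0.21], [0.81, 0.68, -1.12, 2.33, 2.12, 0.64, -0.32], [0.72, 0.61, -1.0, 2.34, 2.18, 0.56, -0.43]]
-40 0.1 15 [[0.83, 0.99, -1.17, 2.34, 2.27, 0.89, -0.27], [0.85, 1.02, -1.19, 2.34, 2.26, 0.91, -0.24], [0.82, 0.98, -1.16, 2.34, 2.27, 0.88, -0.28], [0.7, 0.84, -0.99, 2.35, 2.35, 0.75, -0.48]]
-40 0.06 15 [[0.81, 1.11, -1.12, 2.34, 2.38, 0.96, -0.29], [0.88, 1.23, -1.23, 2.33, 2.34, 1.05, -0.15], [0.71, 0.98, -0.98, 2.34, 2.43, 0.85, -0.46], [0.7, 0.98, -0.97, 2.34, 2.44, 0.85, -0.47]]
-30 0.165 19 [[0.87, 0.75, -1.24, 2.22, 1.64, 0.69, 0.16], [0.87, 0.75, -1.24, 2.22, 1.64, 0.69, 0.16], [0.82, 0.69, -1.16, 2.22, 1.63, 0.61, 0.14], [0.82, 0.68, -1.16, 2.22, 1.62, 0.6, 0.14]]
-30 0.1 18 [[0.84, 0.97, -1.23, 2.24, 1.89, 0.84, 0.04], [0.84, 0.97, -1.22, 2.24, 1.89, 0.83, 0.03], [0.85, 0.98, -1.24, 2.24, 1.89, 0.85, 0.04], [0.81, 0.92, -1.17, 2.24, 1.89, 0.78, 0.0]]
-30 0.06 11 [[0.79, 1.03, -1.14, 2.24, 2.02, 0.84, -0.05], [0.77, 1.0, -1.1, 2.24, 2.02, 0.8, -0.08], [0.83, 1.1, -1.21, 2.24, 2.01, 0.91, 0.0], [0.85, 1.13, -1.24, 2.24, 2.01, 0.95, 0.03]]
```

```bash
python3 - <<'E'
from kin import *
from bench import arm
P=np.load('P.npy');off=np.array([0,0,-.0190])
q0=np.array([-0.05,1.23,-0.74,1.14,0.23,1.47,0.72])
for phi in(40,50,55,60):
  M=pose(168,phi)
  for z in(.042,.165):
    s=ik(P,np.array([.546,.311,z])-M@off,M,q0);print(phi,z,np.abs(s.fun[:6]).max().round(4),s.x.round(2))
st=arm.read_state();off=np.array([0,0,-.0214])
R0=R.from_rotvec(st["orientation"]).as_matrix();print('C',st['tcp_pos']+R0@off)
print(row(st,[.5624,.3058,.1475],R.from_rotvec([-.043,2.408,-.007]).as_matrix()))
print(proj(arm.get_calibration('side'),[.546,.311,.03]))
# orange height: side+top corner
ct=arm.get_calibration('top');cs=arm.get_calibration('side')
for uv,z in(([165.5,174],.024),([194.5,190],.024),([203,172],.024),([175,157.5],.024)): print(plane(ct,uv,z))
E
```

```text
40 0.042 0.0 [-0.05  1.24 -0.73  1.14  0.23  1.47  0.72]
40 0.165 0.0 [-0.03  1.09 -0.78  1.14  0.17  1.6   0.67]
50 0.042 0.0 [-0.09  1.31 -0.66  0.99  0.09  1.64  0.8 ]
50 0.165 0.0 [-0.07  1.16 -0.71  1.02  0.04  1.75  0.73]
55 0.042 0.0 [-0.09  1.37 -0.67  0.92  0.06  1.73  0.8 ]
55 0.165 0.0 [-0.06  1.23 -0.75  0.96  0.03  1.83  0.71]
60 0.042 0.0 [-0.11  1.42 -0.66  0.84  0.01  1.82  0.81]
60 0.165 0.0119 [-0.1   1.23 -0.62  0.92 -0.1   1.88  0.77]
C [0.56541787 0.03420653 0.15620948]
(array([ -3.6, 271.1,  -3.2]), array([2.43, 7.8 , 0.92]))
[189.62369735 287.95560157]
[[0.6266039  0.23377397 0.024     ]]
[[0.57660789 0.14496749 0.024     ]]
[[0.63193721 0.12035092 0.024     ]]
[[0.67807351 0.20647642 0.024     ]]
```

The forward tilt of 50° is out of reach at the stage (joint limits). I'll put the tile back on its rest and regrip at a steeper 55°, so that the placing tilt is only 35°.

>>> drive_tool(motion=[0,25,0,0,1,0,-1,60,0,0.5,2,0,-1,100,-1,1,3,0.3,-2,140,-1,1.5,4,0.5,-2,180,-2,2,6,0.7,-3,215,-3,2.4,7.8,0.9,-3.6,250,-3,2.4,7.8,0.9,-3.6,271,-3,2.4,7.8,0.9,-3.6,271,-3,2.4,7.8,0.9,-3.6,271,-3,2.4,7.8,0.9,-3.6,271,-3,2.4,7.8,0.9])

```text
time: 10.95
tcp_pos: [0.5631, 0.3035, 0.1472]
orientation: [-0.041, 2.408, -0.008]
wrist_force: [0.2, 0.8, -2.6]
grip_width: 0.0598
```

```bash
cat > back.py <<'E'
from kin import *
from bench import arm
st=arm.read_state()
print(st['tcp_pos'],st['wrist_force'],st['grip_width'],st['qpos'].round(3),np.abs(st['joint_vel']).max())
off=np.array([0,0,-.0214])
R0=R.from_rotvec(st["orientation"]).as_matrix();print('C',st['tcp_pos']+R0@off)
M=pose(168,40);C=np.array([.546,.311,.165])
p,a=row(st,C-M@off,M);print(p,a)
# interpolate
a0=R.from_matrix(R0);rel=R.from_matrix(R0.T@M).as_rotvec();C0=st['tcp_pos']+R0@off
for i in range(1,13):
    f=i/12;Mi=R0@R.from_rotvec(rel*f).as_matrix();c=C0+(C-C0)*min(1,2*f)
    p,a=row(st,c-Mi@off,Mi);print(i,p,a)
E
python3 back.py
```

```text
[0.56314942 0.30350541 0.14719319] [ 0.18465459  0.8007514  -2.55283266] 0.05978088610285087 [ 0.1    0.965 -1.245  2.098  1.889  1.296 -0.481] 0.01851501549511539
C [0.54882739 0.30339337 0.16309373]
[ 21.4  11.2 -21.5] [-0.83 81.71 14.81]
1 [ 2.6  1.3 -0.7] [-0.07  6.81  1.23]
2 [ 5.2  2.7 -1.7] [-0.14 13.62  2.47]
3 [ 7.8  4.1 -3. ] [-0.21 20.43  3.7 ]
4 [10.2  5.6 -4.6] [-0.28 27.24  4.94]
5 [12.4  7.2 -6.4] [-0.35 34.04  6.17]
6 [14.5  8.7 -8.5] [-0.42 40.85  7.4 ]
7 [ 16.3   9.1 -10.2] [-0.49 47.66  8.64]
8 [ 17.9   9.4 -12.2] [-0.55 54.47  9.87]
9 [ 19.2   9.8 -14.4] [-0.62 61.28 11.11]
10 [ 20.2  10.3 -16.6] [-0.69 68.09 12.34]
11 [ 21.   10.7 -19. ] [-0.76 74.9  13.57]
12 [ 21.4  11.2 -21.5] [-0.83 81.71 14.81]
```

>>> drive_tool(motion=[2.6,1.3,-0.7,0,6.8,1.2,5.2,2.7,-1.7,0,13.6,2.5,7.8,4,-3,-0.2,20.4,3.7,10.2,5.6,-4.6,-0.3,27.2,4.9,12.4,7.2,-6.4,-0.3,34,6.2,14.5,8.7,-8.5,-0.4,40.9,7.4,16.3,9.1,-10.2,-0.5,47.7,8.6,17.9,9.4,-12.2,-0.6,54.5,9.9,19.2,9.8,-14.4,-0.6,61.3,11.1,20.2,10.3,-16.6,-0.7,68.1,12.3,21,10.7,-19,-0.8,74.9,13.6,21.4,11.2,-21.5,-0.8,81.7,14.8])

```text
time: 12.15
tcp_pos: [0.534, 0.3127, 0.1489]
orientation: [-0.258, -2.429, -0.094]
wrist_force: [0.4, 0.5, -2.5]
grip_width: 0.0599
```

>>> drive_tool(motion=[0,0,0,0,0,0,0,0,0,0,0,0])

```text
time: 12.35
tcp_pos: [0.5333, 0.3138, 0.1483]
orientation: [-0.257, -2.435, -0.094]
wrist_force: [0.4, -0.1, -3.2]
grip_width: 0.0595
```

```bash
python3 back.py|head -4; python3 - <<'E'
from kin import *
from bench import arm
st=arm.read_state();off=np.array([0,0,-.0214]);M=pose(168,40)
for z in(.06,.0425): print(row(st,np.array([.546,.311,z])-M@off,M))
E
```

```text
[0.53325319 0.31375069 0.14829807] [ 0.43129812 -0.05464717 -3.20766993] 0.05952221648383892 [ 0.111  1.268 -1.215  1.147  0.511  1.688  0.44 ] 0.03645256279386866
C [0.54666555 0.31087505 0.16472363]
[ 0.7 -0.   0.2] [ 0.06  0.13 -0.01]
1 [ 0.1 -0.   0. ] [ 0.01  0.01 -0.  ]
(array([-66.6,  -0.1,  80.8]), array([ 0.06,  0.13, -0.01]))
(array([-77.8,  -0.1,  94.2]), array([ 0.06,  0.13, -0.01]))
```

>>> drive_tool(motion=[-15,0,18,0,0,0,-33,0,40,0,0,0,-50,0,61,0,0,0,-64,0,77,0,0,0,-72,0,87,0,0,0,-76,0,92,0,0,0,-76.5,0,92.6,0,0,0,-76.5,0,92.6,0,0,0])

```text
time: 13.15
tcp_pos: [0.5325, 0.3152, 0.03]
orientation: [-0.255, -2.433, -0.096]
wrist_force: [0.6, 0.5, -3.2]
grip_width: 0.0595
```

```bash
python3 back.py|head -3; python3 - <<'E'
from kin import *
from bench import arm
st=arm.read_state();off=np.array([0,0,-.0214]);M=pose(168,40)
print(row(st,np.array([.546,.311,.042])-M@off,M))
look(arm,"wrist","pics/w10.png")
E
```

```text
[0.53249992 0.31520965 0.02997459] [ 0.62260395  0.54682964 -3.1809265 ] 0.05954762832539069 [ 0.092  1.402 -1.148  1.145  0.594  1.577  0.497] 0.006823283605547041
C [0.54592985 0.31230891 0.04638137]
[ 75.9  -1.  -91.2] [0.12 0.06 0.07]
(array([-3.1, -1.3,  3.1]), array([0.12, 0.06, 0.07]))
```

>>> drive_tool(motion=[-1.5,-1,1.7,0,0,0,-2.9,-1,3,0,0,0,-2.9,-1,3,0,0,0,-2.9,-1,3,0,0,0])

```text
time: 13.6
tcp_pos: [0.5326, 0.3137, 0.0256]
orientation: [-0.256, -2.433, -0.095]
wrist_force: [0.8, -1.7, 3.4]
grip_width: 0.0598
```

```bash
python3 back.py|head -2; python3 - <<'E'
from kin import *
from bench import arm
st=arm.read_state();off=np.array([0,0,-.0214]);M=pose(168,40)
print(row(st,np.array([.546,.311,.042])-M@off,M))
E
```

```text
[0.53262881 0.31373302 0.0256476 ] [ 0.76840742 -1.65645099  3.36116844] 0.059814159576205124 [ 0.093  1.407 -1.145  1.144  0.597  1.575  0.5  ] 0.0014993342027676947
C [0.54606828 0.31083914 0.04204779]
(array([0.1, 0.1, 0.1]), array([0.1 , 0.03, 0.03]))
```

Seated (force reversed to +3.4 N). I open, then turn the open hand about the tile centre to 55°.

>>> drive_tool(motion=[0,0,0,0,0,0,0,0,0,0,0,0,0,0,0,0,0,0,0,0,0,0,0,0,0,0,0,0,0,0], claw=1)

```text
time: 14.1
tcp_pos: [0.5321, 0.3138, 0.0248]
orientation: [-0.256, -2.433, -0.095]
wrist_force: [0.4, -0.1, 0.2]
grip_width: 0.0882
```

```bash
python3 - <<'E'
from kin import *
from bench import arm
st=arm.read_state();off=np.array([0,0,-.019]);C=np.array([.546,.311,.043])
print(st['grip_width'],st['wrist_force'],st['qpos'].round(2))
for phi in (47,55):
    M=pose(168,phi);print(row(st,C-M@off,M))
look(arm,"wrist","pics/w11.png")
E
```

```text
0.08820434393357997 [ 0.38139891 -0.1016874   0.19444943] [ 0.09  1.41 -1.14  1.14  0.6   1.57  0.5 ]
(array([ 3.2,  0.1, -4.2]), array([0.06, 7.01, 0.03]))
(array([ 5.8,  0.1, -4.7]), array([ 0.06, 15.01,  0.04]))
```

View pics/w11.png

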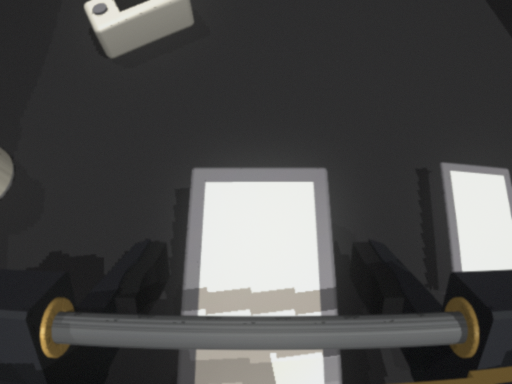

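>>> drive_tool(motion=[1.5,0,-2,0,3.5,0,3,0,-4,0,7,0,4.5,0,-4.5,0,11,0,5.8,0,-4.7,0,15,0,5.8,0,-4.7,0,15,0,5.8,0,-4.7,0,15,0])

```text
time: 14.75
tcp_pos: [0.5307, 0.3144, 0.0319]
orientation: [-0.228, -2.174, -0.12]
wrist_force: [0.9, 0.1, -0.3]
grip_width: 0.0883
```

```bash
python3 - <<'E'
from kin import *
from bench import arm
st=arm.read_state();off=np.array([0,0,-.019]);C=np.array([.546,.311,.043])
print(st['tcp_pos'],st['grip_width'],st['wrist_force'],st['qpos'].round(2))
M=pose(168,55);print(row(st,C-M@off,M))
look(arm,"side","pics/s12.png");im=cv2.imread('pics/s12.png');cv2.imwrite('pics/s12c.png',cv2.resize(im[190:350,110:310],None,fx=3.7,fy=3.7,interpolation=cv2.INTER_CUBIC))
E
```

```text
[0.5306942  0.31436708 0.03187547] 0.08832239785300522 [ 0.87320271  0.13983332 -0.28875791] [ 0.04  1.53 -1.16  0.92  0.47  1.8   0.57]
(array([ 0.1, -0.1, -0.2]), array([0.07, 0.07, 0.04]))
```

View pics/s12c.png

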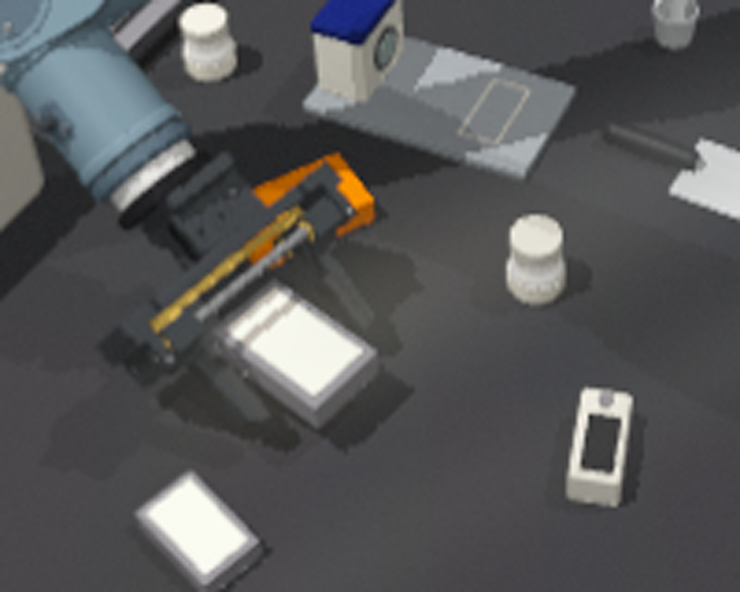

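The hand is at 55°, straddling the tile and clear of the orange block, with no contact force. I close.

>>> drive_tool(motion=[0,0,0,0,0,0,0,0,0,0,0,0,0,0,0,0,0,0,0,0,0,0,0,0,0,0,0,0,0,0,0,0,0,0,0,0], claw=0, squeeze=30)

```text
time: 15.4
tcp_pos: [0.5309, 0.314, 0.0325]
orientation: [-0.228, -2.173, -0.121]
wrist_force: [0.3, -0.6, 1.6]
grip_width: 0.0599
```

```bash
python3 - <<'E'
from kin import *
from bench import arm
P=np.load('P.npy')
st=arm.read_state();C=np.array([.546,.311,.042])
R0=R.from_rotvec(st["orientation"]).as_matrix()
off=R0.T@(C-st['tcp_pos']);print('off',off,st['grip_width'],st['wrist_force']);np.save('off.npy',off)
print('up',R0.T@[0,0,120])
# rotation interpolation after lift: rel rows in current frame
C2=np.array([.546,.311,.165]);M0=pose(168,55)
for i in range(1,13):
    f=i/12;M=pose(168+15.85*f,55-90*f);p,a=row(st,C2-M@off,M);print(i,p,a)
q=np.array([0.04,1.35,-1.16,.92,.47,1.85,.57])
for f in np.linspace(0,1,6):
    M=pose(168+15.85*f,55-90*f);s=ik(P,C2-M@off,M,q);q=s.x;print(np.abs(s.fun[:6]).max().round(4),q.round(2))
E
```

```text
off [-0.00103294  0.00017218 -0.01804221] 0.05989629565337516 [ 0.29978117 -0.5684415   1.64055349]
up [ 98.280068     0.16713958 -68.85492211]
1 [ 98.4  -0.2 -70.6] [ 1.1  -7.48 -0.78]
2 [ 96.   -0.4 -70.9] [  2.02 -14.98  -1.75]
3 [ 93.7  -0.6 -71.6] [  2.83 -22.47  -2.84]
4 [ 91.6  -0.6 -72.5] [  3.51 -29.96  -4.06]
5 [ 89.5  -0.6 -73.7] [  4.05 -37.44  -5.39]
6 [ 87.6  -0.4 -75.2] [  4.45 -44.91  -6.84]
7 [ 86.   -0.1 -76.9] [  4.69 -52.36  -8.38]
8 [ 84.6   0.2 -78.7] [  4.76 -59.8  -10.02]
9 [ 83.4   0.7 -80.7] [  4.65 -67.22 -11.74]
10 [ 82.6   1.3 -82.9] [  4.36 -74.62 -13.54]
11 [ 82.1   2.  -85.1] [  3.86 -82.   -15.41]
12 [ 81.8   2.8 -87.3] [  3.14 -89.35 -17.34]
0.0 [ 0.05  1.36 -1.13  0.94  0.32  1.88  0.52]
0.0 [ 0.08  1.21 -1.13  1.15  0.49  1.67  0.52]
0.0 [ 0.1   1.07 -1.15  1.38  0.67  1.44  0.45]
0.0 [ 0.13  0.95 -1.18  1.61  0.91  1.23  0.29]
0.0 [ 0.12  0.85 -1.17  1.84  1.23  1.06  0.03]
0.0 [ 0.08  0.82 -1.14  2.05  1.68  1.05 -0.36]
```

>>> drive_tool(motion=[16,0,-11,0,0,0,40,0,-28,0,0,0,65,0,-46,1,-7,-0.8,85,0,-62,2,-15,-1.8,92,-0.5,-70,2.8,-22.5,-2.8,91.6,-0.6,-72.5,3.5,-30,-4,89.5,-0.6,-73.7,4,-37.4,-5.4,87.6,-0.4,-75.2,4.5,-44.9,-6.8,86,0,-77,4.7,-52.4,-8.4,84.6,0.2,-78.7,4.8,-59.8,-10,83.4,0.7,-80.7,4.7,-67.2,-11.7,82.6,1.3,-83,4.4,-74.6,-13.5])

```text
time: 16.6
tcp_pos: [0.5503, 0.3109, 0.1486]
orientation: [-0.03, 2.788, 0.005]
wrist_force: [0.3, 0.2, -3.4]
grip_width: 0.0597
```

```bash
cat > tgt.py <<'E'
from kin import *
from bench import arm
import sys
off=np.load('off.npy');st=arm.read_state()
print(st['tcp_pos'],st['wrist_force'],st['grip_width'],st['qpos'].round(3),np.abs(st['joint_vel']).max())
R0=R.from_rotvec(st["orientation"]).as_matrix();print('C',st['tcp_pos']+R0@off)
a=[float(v) for v in sys.argv[1:]]
M=pose(a[3],a[4]);print(row(st,np.array(a[:3])-M@off,M))
E
python3 tgt.py .546 .311 .165 183.85 -35;python3 tgt.py .551 .0125 .165 183.85 -35|tail -1
```

```text
[0.55025885 0.31090266 0.14861752] [ 0.33382929  0.16651095 -3.38228374] 0.05971231217699448 [ 0.069  0.772 -1.069  1.886  1.238  0.962 -0.015] 1.4496213766727566
C [0.54498565 0.31096375 0.16590357]
(array([-5.3,  0.4,  0.9]), array([ -1.22, -14.76,  -2.3 ]))
(array([  -3.8, -298.1,    0.4]), array([ -1.22, -14.76,  -2.3 ]))
```

>>> drive_tool(motion=[-1,-20,0,-0.5,-5,-0.8,-2,-50,0,-1,-10,-1.6,-4,-90,0,-1.2,-14.8,-2.3,-4,-130,0,-1.2,-14.8,-2.3,-4,-170,0,-1.2,-14.8,-2.3,-4,-210,0,-1.2,-14.8,-2.3,-4,-250,0,-1.2,-14.8,-2.3,-4,-280,0,-1.2,-14.8,-2.3,-4,-298,0,-1.2,-14.8,-2.3,-4,-298,0,-1.2,-14.8,-2.3,-4,-298,0,-1.2,-14.8,-2.3])

```text
time: 17.7
tcp_pos: [0.5607, 0.0133, 0.1495]
orientation: [-0.083, 2.533, 0.025]
wrist_force: [0.1, 0.2, -2.0]
grip_width: 0.0598
```

```bash
python3 tgt.py .551 .0125 .165 183.85 -35; python3 tgt.py .551 .0125 .075 183.85 -35 |tail -1
```

```text
[0.56067146 0.01326277 0.14952264] [ 0.10631318  0.19375276 -2.0217865 ] 0.05975406128784687 [ 0.644  0.521 -0.901  2.294  1.924  0.423 -0.242] 0.02606603541294376
C [0.55123689 0.01283219 0.16493113]
(array([ 0.1, -0.3, -0.2]), array([-0.1 , -0.22, -0.07]))
(array([51.4, -0.2, 73.7]), array([-0.1 , -0.22, -0.07]))
```

>>> drive_tool(motion=[8,0,12,0,0,0,20,0,28,0,0,0,32,0,46,0,0,0,43,0,62,0,0,0,49,0,70,0,0,0,51.4,0,73.7,0,0,0,51.4,0,73.7,0,0,0,51.4,0,73.7,0,0,0])

```text
time: 18.5
tcp_pos: [0.5613, 0.0137, 0.06]
orientation: [-0.085, 2.533, 0.026]
wrist_force: [0.2, 0.5, -3.3]
grip_width: 0.0597
```

```bash
python3 tgt.py .551 .0125 .075 183.85 -35; python3 tgt.py .551 .0125 .060 183.85 -35 |tail -1; python3 - <<'E'
from h import *
from bench import arm
look(arm,"side","pics/s13.png");im=cv2.imread('pics/s13.png');cv2.imwrite('pics/s13c.png',cv2.resize(im[150:270,180:310],None,fx=5,fy=5,interpolation=cv2.INTER_CUBIC))
look(arm,"wrist","pics/w13.png")
E
```

```text
[0.56133032 0.01371137 0.06001729] [ 0.17880393  0.54087062 -3.31687405] 0.05974902326740954 [ 0.637  0.815 -0.907  2.306  2.247  0.66  -0.423] 0.01014934485757955
C [0.55188376 0.01326433 0.07541796]
(array([ 0.9, -0.7, -0.2]), array([-0.05, -0.18,  0.  ]))
(array([ 9.5, -0.7, 12.1]), array([-0.05, -0.18,  0.  ]))
```

View pics/s13c.png

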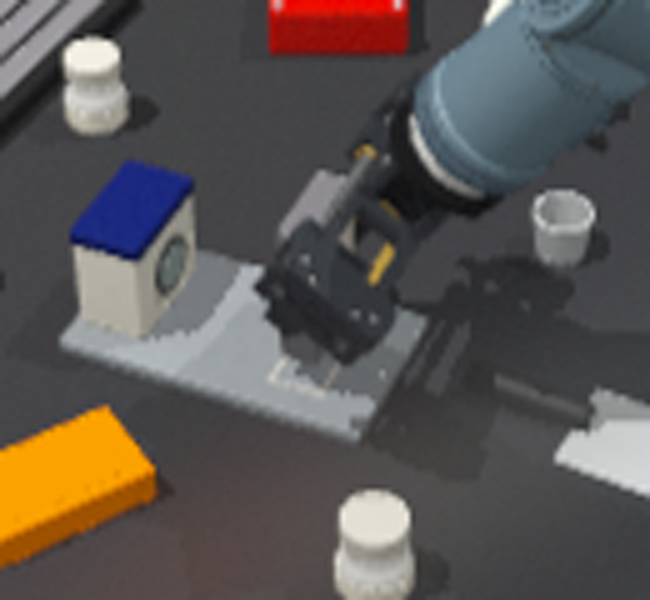

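View pics/w13.png

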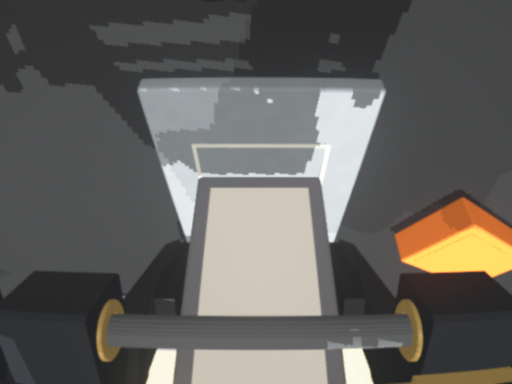

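```bash
python3 - <<'E'
from h import *
from bench import arm
c=arm.get_calibration('wrist');st=arm.read_state()
yv=np.radians(3.85);ex=np.array([np.cos(yv),np.sin(yv),0]);ey=np.array([-ex[1],ex[0],0])
L=plane(c,[[193,146.],[330,146.]],.01,st);T=plane(c,[[198,178.],[322,178]],.0254,st)
for P in(L,T): print(P.round(4).tolist(),'along x',(P@ex).round(4),'y',(P@ey).round(4), np.degrees(np.arctan2(*(P[0]-P[1])[:2][::-1])).round(1))
E
```

```text
[[0.539, -0.0231, 0.01], [0.5344, 0.0465, 0.01]] along x [0.5362 0.5363] y [-0.0593  0.0106] -86.2
[[0.5457, -0.0194, 0.0254], [0.5416, 0.0422, 0.0254]] along x [0.5432 0.5433] y [-0.056   0.0057] -86.2
```

```bash
for z in .065 .061 .060; do python3 tgt.py .5503 .0140 $z 183.85 -35.1|tail -1;done
```

```text
(array([7.3, 1.4, 7.8]), array([-0.09, -0.25, -0.  ]))
(array([ 9.6,  1.4, 11. ]), array([-0.09, -0.25, -0.  ]))
(array([10.2,  1.4, 11.9]), array([-0.09, -0.25, -0.  ]))
```

>>> drive_tool(motion=[3,0.7,3,0,0,0,6,1.4,6,0,0,0,8,1.4,8.7,0,0,0,9,1.4,10,0,0,0,9.6,1.4,11,0,0,0,9.6,1.4,11,0,0,0,9.6,1.4,11,0,0,0])

```text
time: 19.3
tcp_pos: [0.5593, 0.0142, 0.0448]
orientation: [-0.084, 2.533, 0.025]
wrist_force: [0.4, 0.6, -3.9]
grip_width: 0.0596
```

```bash
for z in .060; do python3 tgt.py .5503 .0140 $z 183.85 -35.1;done
python3 - <<'E'
from h import *
from bench import arm
look(arm,"wrist","pics/w14.png")
E
```

```text
[0.55931547 0.01421831 0.04481063] [ 0.43740303  0.59766984 -3.91228988] 0.05959531237977488 [ 0.633  0.861 -0.9    2.308  2.287  0.697 -0.442] 0.004137365110666205
C [0.54988191 0.01378298 0.0602196 ]
(array([-0.3,  0.2,  0.4]), array([-0.09, -0.33, -0.03]))
```

View pics/w14.png

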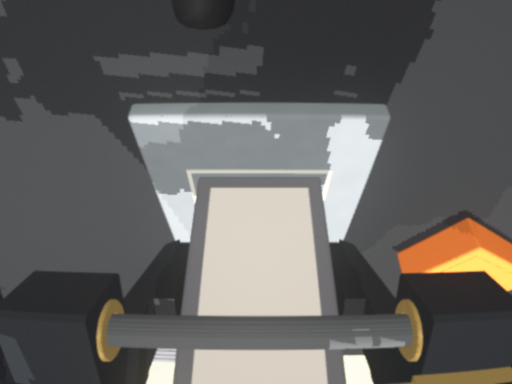

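>>> drive_tool(motion=[0.6,0,0.8,0,0,0,0.9,0,1.3,0,0,0,0.9,0,1.3,0,0,0,0.9,0,1.3,0,0,0])

```text
time: 19.75
tcp_pos: [0.5598, 0.0143, 0.0443]
orientation: [-0.085, 2.531, 0.024]
wrist_force: [-4.9, -2.0, 9.6]
grip_width: 0.0598
```

```bash
for z in .060; do python3 tgt.py .5503 .0140 $z 183.85 -35.1;done
python3 - <<'E'
from h import *
from bench import arm
c=arm.get_calibration('wrist');st=arm.read_state()
yv=np.radians(3.85);ex=np.array([np.cos(yv),np.sin(yv),0]);ey=np.array([-ex[1],ex[0],0])
L=plane(c,[[188,171.],[330,171.]],.01,st);T=plane(c,[[198,178.],[322,178]],.0105,st)
for P in(L,T): print('along x',(P@ex).round(4),'y',(P@ey).round(4), np.degrees(np.arctan2(*(P[0]-P[1])[:2][::-1])).round(1))
E
```

```text
[0.55983625 0.0142927  0.04429884] [-4.92350678 -2.02660365  9.58715216] 0.0597952376320486 [ 0.632  0.864 -0.901  2.308  2.292  0.701 -0.444] 0.001979401562028366
C [0.55036652 0.01386666 0.05968586]
(array([-0.2,  0.2, -0.3]), array([-0.12, -0.19,  0.03]))
along x [0.5358 0.5358] y [-0.0588  0.0099] -86.2
along x [0.5405 0.5405] y [-0.0545  0.0066] -86.2
```

>>> drive_tool(motion=[-0.4,0,-0.5,0,0,0,-0.4,0,-0.5,0,0,0])

```text
time: 19.95
tcp_pos: [0.5596, 0.0142, 0.0443]
orientation: [-0.084, 2.533, 0.025]
wrist_force: [-3.7, -1.3, 3.5]
grip_width: 0.0597
```

>>> drive_tool(motion=[0,0,0,0,0,0,0,0,0,0,0,0,0,0,0,0,0,0,0,0,0,0,0,0,0,0,0,0,0,0], claw=1)

```text
time: 20.45
tcp_pos: [0.5593, 0.0142, 0.0438]
orientation: [-0.084, 2.534, 0.025]
wrist_force: [0.5, -0.2, 0.1]
grip_width: 0.0883
```

```bash
python3 - <<'E'
from h import *
from bench import arm
st=arm.read_state();print(st['tcp_pos'],st['wrist_force'],st['grip_width'])
look(arm,"wrist","pics/w15.png")
E
```

```text
[0.55934644 0.01424217 0.04379552] [ 0.53155968 -0.21723793  0.13513715] 0.0883088100963556
```

View pics/w15.png

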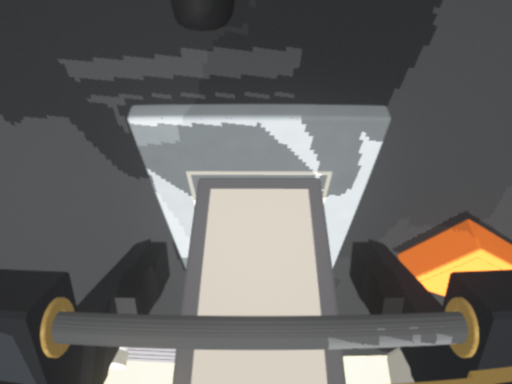

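>>> drive_tool(motion=[-6,0,-8,0,0,0,-18,0,-26,0,0,0,-34,0,-49,0,0,0,-50,0,-72,0,0,0,-64,0,-92,0,0,0,-74,0,-106,0,0,0,-74,0,-106,0,0,0,-74,0,-106,0,0,0])

```text
time: 21.3
tcp_pos: [0.5596, 0.0142, 0.1731]
orientation: [-0.084, 2.533, 0.024]
wrist_force: [-0.4, -0.5, -0.6]
grip_width: 0.0884
```

```bash
python3 - <<'E'
from h import *
from bench import arm
st=arm.read_state();print(st['tcp_pos'],st['wrist_force'],st['grip_width'],st['qpos'].round(2))
look(arm,"wrist","pics/w16.png");look(arm,"side","pics/s16.png");im=cv2.imread('pics/s16.png');cv2.imwrite('pics/s16c.png',cv2.resize(im[150:270,180:310],None,fx=5,fy=5,interpolation=cv2.INTER_CUBIC))
M=pose(110,0)
print(row(st,[.539,-.314,.20],M)); print(row(st,[.53,-.10,.24],pose(150,0)))
E
```

```text
[0.55956292 0.01415872 0.17309764] [-0.35369834 -0.45480479 -0.64736011] 0.08837891636991016 [ 0.63  0.44 -0.87  2.29  1.79  0.35 -0.14]
(array([  19.6, -326.1,  -45.6]), array([22.27, 29.86, 71.39]))
(array([  -7.7, -112.1,  -75.9]), array([10.15, 33.8 , 32.74]))
```

View pics/s16c.png

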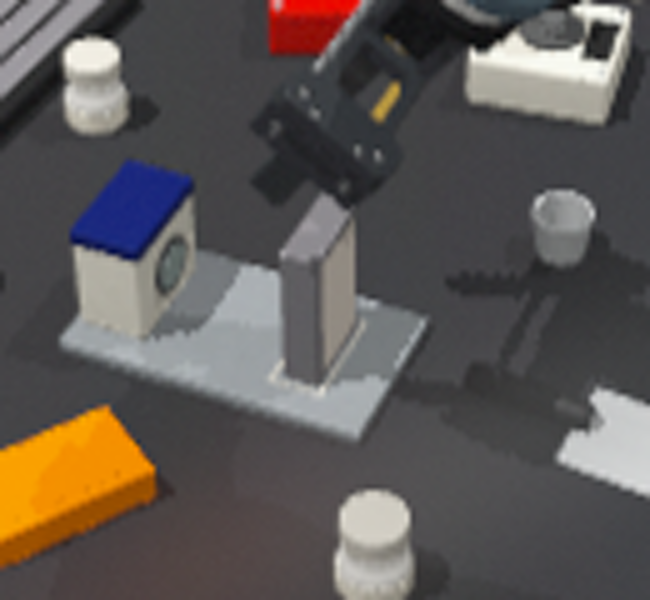

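View pics/w16.png

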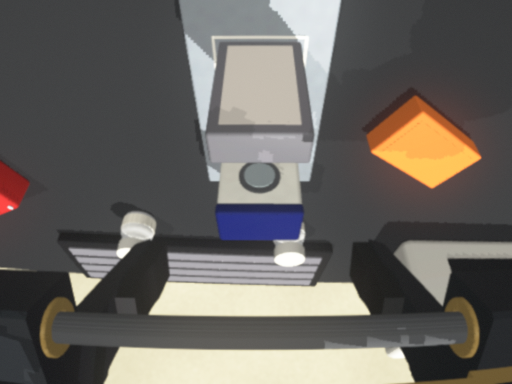

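Both pictures show the tile upright inside the outline, its white face towards the lens, and clear of the gripper. Now I go to the key.

>>> drive_tool(motion=[-4,-10,-12,1,5,5,-8,-30,-30,3,10,9,-8,-55,-50,5,15,14,-8,-80,-65,7,20,19,-8,-100,-74,8,25,24,-8,-112,-76,9,30,29,-8,-112,-76,10,33.8,32.7,-8,-112,-76,10,33.8,32.7], claw=0)

```text
time: 22.2
tcp_pos: [0.5295, -0.1009, 0.2395]
orientation: [0.78, 3.023, 0.001]
wrist_force: [0.4, -0.4, 0.1]
grip_width: 0.0263
```

```bash
python3 - <<'E'
from h import *
from bench import arm
st=arm.read_state();print(st['tcp_pos'],st['wrist_force'],st['grip_width'],st['qpos'].round(2))
print(row(st,[.539,-.314,.20],pose(100,0)))
E
```

```text
[ 0.52951905 -0.10093024  0.23951496] [ 0.37794362 -0.35491449  0.07692498] 0.026282639488965573 [ 0.82  0.51 -0.95  1.81  0.48  1.05  0.76]
(array([-110.6, -182.1,   40.6]), array([ 0.76,  0.84, 51.08]))
```

>>> drive_tool(motion=[-13,-22,5,0,0,8,-30,-48,10,0,0,16,-48,-80,18,0,0,24,-66,-110,25,0,0,32,-84,-140,32,0,0,40,-100,-165,38,0,0,48,-110,-182,40.6,0.8,0.8,51,-110,-182,40.6,0.8,0.8,51,-110,-182,40.6,0.8,0.8,51])

```text
time: 23.1
tcp_pos: [0.5403, -0.3115, 0.1995]
orientation: [2.007, 2.412, 0.003]
wrist_force: [-1.1, 0.1, 0.2]
grip_width: 0.0004
```

```bash
python3 - <<'E'
from h import *
from bench import arm
import pickle
st,im=look(arm,"wrist","pics/w17.png");pickle.dump(st,open('w17.pkl','wb'))
print(st['tcp_pos'],st['wrist_force'],st['grip_width'],st['qpos'].round(2))
print(row(st,[.539,-.314,.20],pose(100,0)))
cv2.imwrite('pics/w17c.png',cv2.resize(im[50:250,160:380],None,fx=3,fy=3,interpolation=cv2.INTER_CUBIC))
E
```

```text
[ 0.54031326 -0.31147635  0.19951146] [-1.09880409  0.06713954  0.16952747] 0.00039055310741238576 [ 0.9   0.62 -0.65  1.62  0.42  1.04  0.31]
(array([-2.2, -1.7, -0.5]), array([0.23, 0.09, 0.49]))
```

View pics/w17.png

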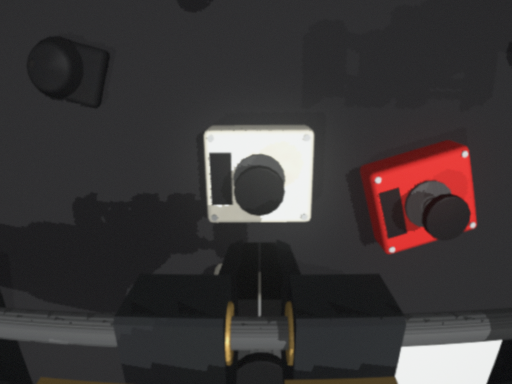

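View pics/w17c.png

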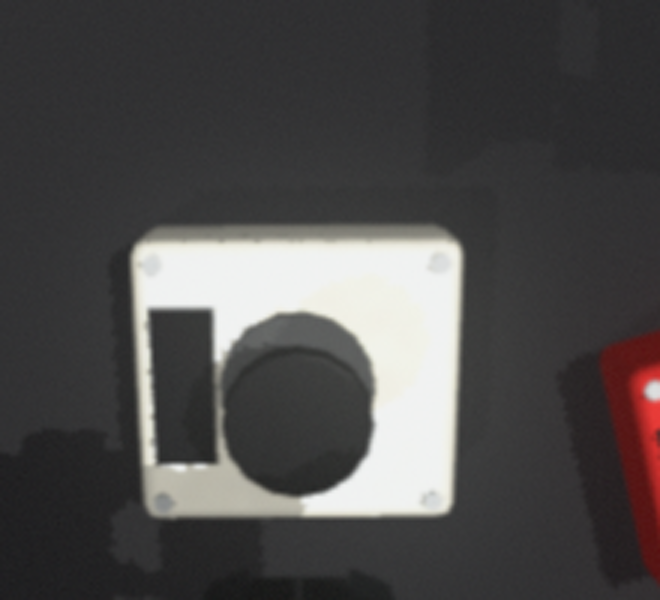

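```bash
python3 - <<'E'
from h import *
from bench import arm
import pickle
c=arm.get_calibration('wrist');ct=arm.get_calibration('top');cs=arm.get_calibration('side')
s1=pickle.load(open('w1.pkl','rb'));s2=pickle.load(open('w17.pkl','rb'))
u2=[299/3+160-.3,421/3+50-.3]
print(plane(c,u2,.081,s2),plane(c,[265,168.8],.081,s1))
ob=[]
for cc,u,s in((c,u2,s2),(c,[265,168.8],s1),(ct,[352.31,198.6],None)):
    o,d=rays(cc,u,s);ob.append((o,d[0]))
print(tri(ob[:2]),tri([ob[0],ob[2]]),tri(ob))
st=arm.read_state();print(st['tcp_pos'],row(st,[.540,-.3145,.095],pose(100,0)))
E
```

```text
[[ 0.54205019 -0.31500264  0.081     ]] [[ 0.54180816 -0.31519817  0.081     ]]
(array([ 0.54192933, -0.31509876,  0.08100819]), [0.00015406701835766348, 0.00015406701835751763]) (array([ 0.54280003, -0.32225782,  0.05234144]), [0.001862771335827958, 0.0018627713358277764]) (array([ 0.54246787, -0.3218039 ,  0.05417833]), [0.0019070121277445487, 0.00021474877300728563, 0.0018343289985335342])
[ 0.54064148 -0.31074085  0.2000599 ] (array([ -3.4,  -1.8, 105.1]), array([0.27, 0.1 , 0.56]))
```

>>> drive_tool(motion=[-1,-0.5,15,0,0,0,-2,-1,35,0,0,0,-3,-1.5,58,0,0,0,-4,-1.5,78,0,0,0,-4,-1.5,93,0,0,0,-4,-1.5,102,0,0,0,-4,-1.5,107,0,0,0,-4,-1.5,107,0,0,0,-4,-1.5,107,0,0,0], squeeze=20)

```text
time: 24.05
tcp_pos: [0.5413, -0.317, 0.0949]
orientation: [2.005, 2.408, 0.003]
wrist_force: [0.4, 1.1, 0.3]
grip_width: 0.0004
```

```bash
python3 - <<'E'
from h import *
from bench import arm
st=arm.read_state();print(st['tcp_pos'],st['wrist_force'],st['grip_width'])
print(row(st,[.541,-.315,.083],pose(100,0)))
E
```

```text
[ 0.54131006 -0.31702463  0.09485681] [0.35250823 1.0583136  0.34351394] 0.0003863509708039805
(array([ 2.1, -0. , 11.8]), array([0.38, 0.27, 0.43]))
```

Now step down gently, watching the force.

>>> drive_tool(motion=[1,0,4,0,0,0,2,0,8,0,0,0,2,0,12,0,0,0,2,0,13,0,0,0,2,0,13,0,0,0])

```text
time: 24.55
tcp_pos: [0.5405, -0.3149, 0.0813]
orientation: [2.006, 2.409, 0.003]
wrist_force: [-1.1, 0.2, 4.2]
grip_width: 0.0005
```

>>> drive_tool(motion=[0,0,2,0,0,0,0,0,3,0,0,0,0,0,3,0,0,0,0,0,3,0,0,0])

```text
time: 24.95
tcp_pos: [0.5405, -0.315, 0.0783]
orientation: [2.006, 2.409, 0.003]
wrist_force: [-0.9, 1.9, 5.2]
grip_width: 0.0004
```

>>> drive_tool(motion=[0,0,2,0,0,0,0,0,4,0,0,0,0,0,5,0,0,0,0,0,5,0,0,0,0,0,5,0,0,0])

```text
time: 25.45
tcp_pos: [0.5406, -0.3149, 0.0734]
orientation: [2.006, 2.409, 0.003]
wrist_force: [-1.6, 1.2, 7.0]
grip_width: 0.0002
```

>>> drive_tool(motion=[0,0,1,0,0,0,0,0,2,0,0,0,0,0,2.2,0,0,0,0,0,2.2,0,0,0,0,0,2.2,0,0,0,0,0,2.2,0,0,0])

```text
time: 26.05
tcp_pos: [0.5406, -0.3149, 0.0713]
orientation: [2.006, 2.409, 0.003]
wrist_force: [-2.6, 0.9, 7.4]
grip_width: 0.0003
```

```bash
python3 - <<'E'
from h import *
from bench import arm
F=[];Z=[]
for i in range(6):
    arm.camera("wrist");st=arm.read_state();F.append(st['wrist_force'][2]);Z.append(st['tcp_pos'][2])
print(st['tcp_pos'],np.round(F,2),np.round(Z,4))
look(arm,"side","pics/s20.png");look(arm,"top","pics/t20.png");look(arm,"wrist","pics/w20.png")
im=cv2.imread('pics/s20.png');cv2.imwrite('pics/s20c.png',cv2.resize(im[100:300,180:360],None,fx=3,fy=3,interpolation=cv2.INTER_CUBIC))
E
```

```text
[ 0.54056044 -0.31497259  0.07132394] [7.63 8.01 8.55 7.34 6.97 7.6 ] [0.0713 0.0714 0.0713 0.0713 0.0713 0.0713]
```

View pics/s20c.png

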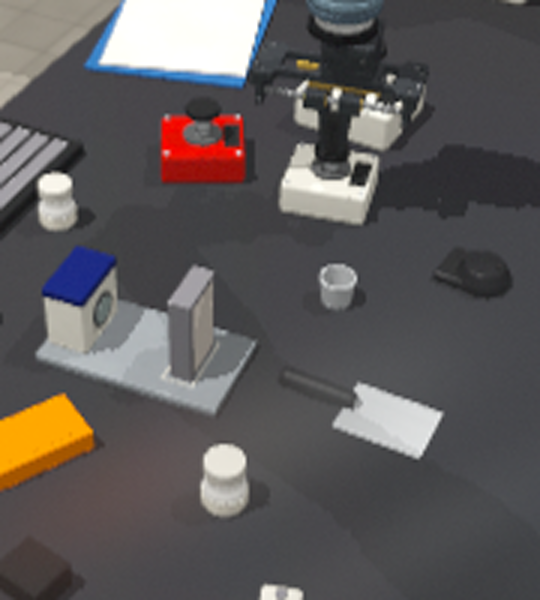

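View pics/t20.png

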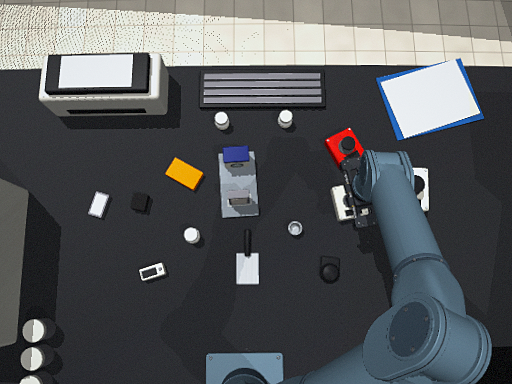

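View pics/w20.png

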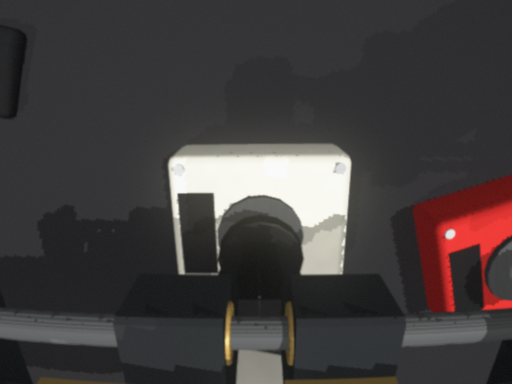

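>>> drive_tool(motion=[0,0,0.5,0,0,0,0,0,0.5,0,0,0,0,0,0.5,0,0,0,0,0,0.5,0,0,0])

```text
time: 26.9
tcp_pos: [0.5406, -0.315, 0.0709]
orientation: [2.006, 2.409, 0.003]
wrist_force: [-2.4, 1.5, 7.6]
grip_width: 0.0005
```

```bash
python3 - <<'E'
from h import *
from bench import arm
F=[];Z=[]
for i in range(10):
    arm.camera("wrist");st=arm.read_state();F.append(st['wrist_force'][2]);Z.append(st['tcp_pos'][2])
print(st['time'],np.mean(F),np.mean(Z))
if 6.8<np.mean(F)<9 and .0695<np.mean(Z)<.0725: print(arm.sign_off())
E
```

```text
27.4 7.60596003274822 0.07086371535328488
the job is handed in; nothing more can be done
None
```

The tile is standing upright on its short edge in the stage outline, with a white face towards the lens, and released. I then pressed the key to its middle position and handed the job in while holding it there, at 27.4 s.

- **Tile placing:** My first grip could not reach the stage because two joints ran into their limits. I set the tile back on its rest, regripped it at a steeper angle and placed it. Wrist measurements just before release put it about 5 mm inside the near edge of the outline and within about 1 mm sideways. The side picture at the end shows it upright.
- **Key:** The fingertips were at 70.9 mm above the bench, which is 10.1 mm down. The mean force was 7.6 N, which suggests about 9 mm, a disagreement of about 1 mm that I put down to force-sensor noise and offset. The key was never near fully down.
- **Everything else:** The last top and side pictures show nothing else visibly moved.
- **Camera disagreement:** The top camera read about 2 to 5 mm different from the wrist camera in x. I relied on the wrist views close up, and two of them put the key pad at 81.0 mm, as the task text says.

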